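# Put the machine's service tools back in their foam cut-outs

## Robot

A 6-joint arm with a two-finger parallel gripper is mounted at the origin on a cart in front of the work surface, level with it; the furniture and walls round the work are solid. World frame = base frame: x ahead of the robot, y to its left, z up, the work surface at z = 0. Lengths are in m, angles in rad, forces in N, time in s.
With the tool pointing down it reaches from about 0.375 to 0.825 m from the base axis. Payload 5.5 kg.
Tool frame: the origin (TCP) lies at the very end of the fingers, on their centre line; the grasp point (between the pads) lies 19 mm behind it; z points along the fingers, x is the direction in which the jaws open and shut, and the axes are right-handed (so a half turn about z gives the same grasp; the last joint's range is limited). The gripper opens to 85 mm and grips with 20 to 120 N. Pads are 22 mm wide; open, the fingers measure 114 mm over their backs; the gripper's body (76 mm by 85 mm) begins 54 mm behind the grasp point. The pads swing forward as they close: fully open they stand 13 mm farther back than shut.
Start: joints at [-1.18, 0.314, -0.047, 1.21, 0, 1.571], TCP at [0.229, -0.555, 0.231] pointing down, gripper open.
Joint ranges: [-2.67, 2.67], [-0.69, 1.73], [-1.03, 1.25], [-2.08, 2.16], [-1.42, 1.45], [-3.14, 3.14]. Speed limits (rad/s): [2.39, 2.39, 3.01, 3.14, 3.14, 3.14].

## Interface

Orientations are given as a unit quaternion [x, y, z, w].
In Python, from station import manip gives the robot as it stands. The module is installed in compiled form; this text tells all that it offers.
- The arm moves only by the tool drive_tool, never from a script. Its argument "series" is a list of rows, each a list of 7 numbers: the shift along the tool's x, y, z scaled (see below), then the turn, a rotation vector about the tool's x, y, z scaled (see below), then the closure, from 0 (fully open) to 1 (shut). In form: [[tx, ty, tz, rx, ry, rz, grip], ...]. A call has 1 to 10 rows; each row is the pose to reach, as a shift and turn from the pose commanded when the call began, along the tool's axes at that moment, turning the shorter way round; what a row does not reach only later rows make up. The controller multiplies each number of a shift by 50 cm and each number of a turn by 360 degrees. A row lasts 1/10 s, in which the tool goes at most 50 mm and 8.59 degrees, less where a joint would pass 70% of its speed; a pose out of reach is approached as far as the arm can. A call with a number of a shift or a turn outside -1 to 1 is refused whole. A call with a gripper value outside its range is refused whole. The fingers move at their own pace and stop on an object; "force" is the grip in N (left out, the last holds). Time passes only in rows, so rows that repeat a pose let the fingers close. It gives the time, the measured TCP pose, the force and the opening at its end, in the units of the state.
- manip.observe(): the state, without advancing time (a new reading comes with each control period).
- manip.get_image(name): name is "side" or "top" or "wrist"; returns (picture, depth): 400x640x3 uint8, red, green, blue; 400x640 float32, m along the optical axis (not along the pixel's ray), 0 where there is no reading.
- manip.get_calibration(name): a dict with "mtx" (3x3 intrinsics, pixels), "camera_from_world" (4x4, takes a point from world to camera coordinates). Camera axes: x right, y up, looking along -z (the intrinsics and any distortion apply to the point x, -y, -z); pixel columns grow to the right and rows downward; lengths in m; the calibration is good to about 2 mm. A picture is of the moment at which its call begins: read the wrist's pose just before it. get_calibration takes no time and is no camera call; for the wrist camera it gives the pose at the moment of the call.
- manip.hand_in(): hands the job in, once; it reports no verdict.
The state is a dict: "time": time; "joint_positions": joint angles; "joint_vel": joint speeds; "joint_efforts": joint torques, N m; "eef_pos": TCP position; "orientation": TCP orientation; "wrist_force": force on the tool from outside, world axes, zero at the start; "moment": the same for the moment, N m; "opening": finger opening in m.
Only numpy, scipy, OpenCV 4.12 (cv2) and the standard library are available. Lean on these libraries where they do the work, as an engineer would, in place of code of your own. Each camera call takes 0.05 s, during which the arm holds its last target.

## Task

The sewing machine has been cleaned: put its four service tools (red screwdriver, lint brush, seam ripper, wooden needle case) back in the kit tray, each in the foam cut-out of its own shape and colour, lying flat on the bottom of the cut-out. Leave the mustard spool standing and the rolled tape measure where they are.

Things in the scene. Friction and masses are not known exactly. Their poses are not given: they have to be found in the camera images.
- screwdriver: Stub screwdriver, 96 mm long, lying flat; round red handle 21 mm thick from y = -3 to +48 mm (with a small flat below: it does not roll), steel shank 4 mm thick at 10 mm height from -3 to -48. 40 to 65 g. Origin: mid-length, at the underside. y runs along it to the handle end, z up. Hold across x on the handle at y = +20 mm. +y within 0.5 rad of world -x.
- brush: Lint brush, flat teal-green handle with pale bristles at the -y end, 128 mm long (y), 18 wide (x), 8 thick, lying flat. 13 to 21 g. Origin: mid-length, at the underside; z up. Hold across x at y = +5 mm. +y within 0.5 rad of world -x.
- ripper: Seam ripper, 92 mm long, lying flat; blue handle 10 mm wide and thick from y = -8 to +46 mm, thin pale blade from -8 to -46. 10 to 17 g. Origin: mid-length, at the underside; y runs along it to the handle end, z up. Hold across x on the handle at y = +19 mm. +y within 0.5 rad of world -x.
- needle_case: Turned wooden needle case, light brown, 70 mm long (y), 13 wide and high, lying flat; does not roll; both ends alike. 12 to 20 g. Origin: mid-length, at the underside; z up. Hold across x at the middle. +y within 0.5 rad of world -x.
- screwdriver_insert: One of four fixed dark foam inserts, 72 (x) x 160 (y) x 10 mm, 73 apart in x, in a tray with a 13 mm rim; red floor. Origin: mid underside, 2.5 mm over the table; cut-out floor 5 above it, 5 deep, upright walls. Tool home: origins aligned, y axes alike. Outline: handle part 31 mm wide, y = -11 to +55; shank part 10 wide, on to -55. Finger scallop at y = +20: 42 (y) x 64 (x), same floor.
- brush_insert: One of four fixed dark foam inserts, 72 (x) x 160 (y) x 10 mm, 73 apart in x, in a tray with a 13 mm rim; teal-green floor. Origin: mid underside, 2.5 mm over the table; cut-out floor 5 above it, 5 deep, upright walls. Tool home: origins aligned, y axes alike. Brush outline: 28 mm wide, y = -71 to +71, the longest. Finger scallop at y = +5: 42 (y) x 64 (x), same floor.
- ripper_insert: One of four fixed dark foam inserts, 72 (x) x 160 (y) x 10 mm, 73 apart in x, in a tray with a 13 mm rim; blue floor. Origin: mid underside, 2.5 mm over the table; cut-out floor 5 above it, 5 deep, upright walls. Tool home: origins aligned, y axes alike. Ripper outline: 20 mm wide from y = -16 to +53, blade part 9 wide, on to -53. Finger scallop at y = +19: 42 (y) x 64 (x), same floor.
- needle_insert: One of four fixed dark foam inserts, 72 (x) x 160 (y) x 10 mm, 73 apart in x, in a tray with a 13 mm rim; light brown floor. Origin: mid underside, 2.5 mm over the table; cut-out floor 5 above it, 5 deep, upright walls. Tool home: origins aligned, y axes alike. Case outline: 23 mm wide, y = -42 to +42, the shortest. Finger scallop at y = 0: 42 (y) x 64 (x), same floor.
- mustard_spool: Bystander: spool of mustard thread standing at the back of the table, 29 mm across, 59 high. Origin: centre of its foot. In front of the tray stands the sewing machine (fixed, x up to 0.49, y from -0.15 to 0.33, 0.3 high): carry things behind it or above.
- tape_roll: Bystander: yellow rolled tape measure lying at the right edge of the work, 52 mm across, 15 high. Origin: centre of its underside.

How it is judged:
At the end, for the whole second after the job is handed in: Each tool lies at rest, released, in its own cut-out: centre within 12 mm and 0.2 rad of the insert's, level to 0.07 rad, underside less than 2.8 mm above the cut-out's floor; the spool stands and it and the tape are within 20 mm of their starts (horizontal distance between screwdriver and screwdriver_insert below 0.012 m and angle between the y axis of screwdriver and the y axis of screwdriver_insert, either way round below 0.2 rad and z of screwdriver in the frame of screwdriver_insert below 0.0078 m and angle between screwdriver's own y axis and vertical between 1.5 and 1.64 rad and linear speed of each of screwdriver, brush, ripper, needle_case below 0.02 m/s and contact force between the fingers and screwdriver below 0.1 N and horizontal distance between brush and brush_insert below 0.012 m and angle between the y axis of brush and the y axis of brush_insert, either way round below 0.2 rad and z of brush in the frame of brush_insert below 0.0078 m and angle between brush's own y axis and vertical between 1.5 and 1.64 rad and contact force between the fingers and brush below 0.1 N and horizontal distance between ripper and ripper_insert below 0.012 m and angle between the y axis of ripper and the y axis of ripper_insert, either way round below 0.2 rad and z of ripper in the frame of ripper_insert below 0.0078 m and angle between ripper's own y axis and vertical between 1.5 and 1.64 rad and contact force between the fingers and ripper below 0.1 N and horizontal distance between needle_case and needle_insert below 0.012 m and angle between the y axis of needle_case and the y axis of needle_insert, either way round below 0.2 rad and z of needle_case in the frame of needle_insert below 0.0078 m and angle between needle_case's own y axis and vertical between 1.5 and 1.64 rad and contact force between the fingers and needle_case below 0.1 N and distance of each of mustard_spool, tape_roll from where it was at the start of the episode below 0.02 m and angle between mustard_spool's own z axis and vertical below 0.2 rad); the robot touches nothing.
It fails at once if the mustard spool or the tape measure is pushed away more than 20 mm (distance of any of mustard_spool, tape_roll from where it was at the start of the episode above 0.02 m).
It also fails if it takes over 136 s, if anything falls off the work surface, if the arm or the gripper's body presses on something with over 40 N, if the wrist force passes 120 N, or if a joint passes its speed limit or range.

## Working session

There is one attempt and no reset: what is moved stays moved. The work goes in short steps, Python scripts to look and compute and a tool call to move; the robot and the scene stay as the last step left them, time stands still between calls to the robot, and variables do not carry over. Pictures are saved under pics/ and viewed, and the job is handed in when it is done.

Besides the shell and the picture viewer there is one more tool, called after "Call:" by a JSON object that holds its "method" and its "body", one argument or row to a line. drive_tool: Moves the arm, as the interface text tells. Shifts and turns lie within -1 to 1; 1 stands for 50 cm of shift or 360 degrees of turn. Its arguments: {"type":"object","properties":{"series":{"type":"array","items":{"type":"array","items":{"type":"number"}}},"force":{"type":"number"}},"required":["series"]}

```bash
ls; mkdir -p pics; cat > h.py <<'E'
import numpy as np, cv2
from station import manip
from scipy.spatial.transform import Rotation as R
def snap(name,fn):
    im,d=manip.get_image(name); c=manip.get_calibration(name)
    cv2.imwrite('pics/'+fn+'.png',im[:,:,::-1]); np.savez('pics/'+fn+'.npz',im=im,d=d,m=c['mtx'],T=c['camera_from_world'])
    return im,d,c
def world(d,m,T):
    v,u=np.mgrid[0:d.shape[0],0:d.shape[1]]
    x=(u-m[0,2])/m[0,0]*d; y=(v-m[1,2])/m[1,1]*d
    P=np.stack([x,-y,-d],-1)
    Ti=np.linalg.inv(T)
    W=P@Ti[:3,:3].T+Ti[:3,3]; W[d==0]=np.nan
    return W
E
python3 - <<'E'
from h import *
np.set_printoptions(precision=4,suppress=True)
print(manip.observe())
for n in('top','side'):
    im,d,c=snap(n,n+'0'); print({k:(np.array(v).tolist() if k=='mtx' else v) for k,v in c.items()})
E
```

```text
pics
{'time': 0.0, 'joint_positions': array([-1.18  ,  0.3142, -0.048 ,  1.2102,  0.    ,  1.5708]), 'joint_vel': array([ 0.    , -0.0004, -0.0012, -0.0006,  0.0006, -0.0003]), 'joint_efforts': array([  0.0043, -53.9597,  33.9745,   0.0192,   0.0003,   0.    ]), 'eef_pos': array([ 0.2283, -0.5542,  0.2305]), 'orientation': array([ 0.8309, -0.5564, -0.0007, -0.0005]), 'wrist_force': array([-0.45  , -0.4313, -1.3986]), 'moment': array([ 0.0004, -0.0331,  0.0038]), 'opening': 0.08554761318357558}
{'mtx': [[477.67280857879604, 0.0, 319.8342404586388], [0.0, 477.67280857879604, 205.50969593626374], [0.0, 0.0, 1.0]], 'camera_from_world': array([[-0.0361, -0.9993, -0.0055,  0.0904],
       [ 0.9792, -0.0364,  0.1995, -0.5622],
       [-0.1995,  0.0018,  0.9799, -1.1315],
       [ 0.    ,  0.    ,  0.    ,  1.    ]])}
{'mtx': [[484.27889554378305, 0.0, 331.1842377642991], [0.0, 484.27889554378305, 199.13675130289798], [0.0, 0.0, 1.0]], 'camera_from_world': array([[-0.436 , -0.8998,  0.0139,  0.3385],
       [ 0.7217, -0.3404,  0.6028, -0.42  ],
       [-0.5377,  0.2729,  0.7978, -1.1036],
       [ 0.    ,  0.    ,  0.    ,  1.    ]])}
```

View pics/top0.png

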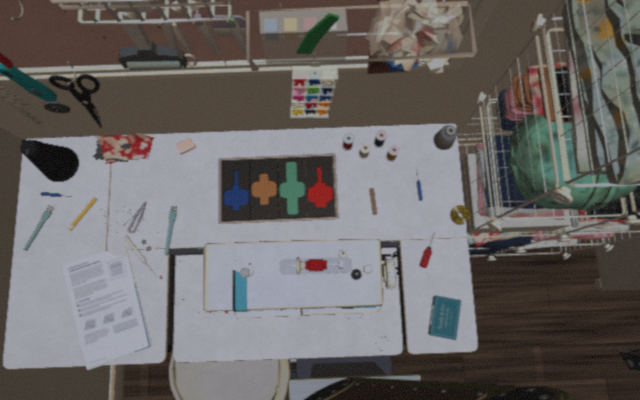

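View pics/side0.png

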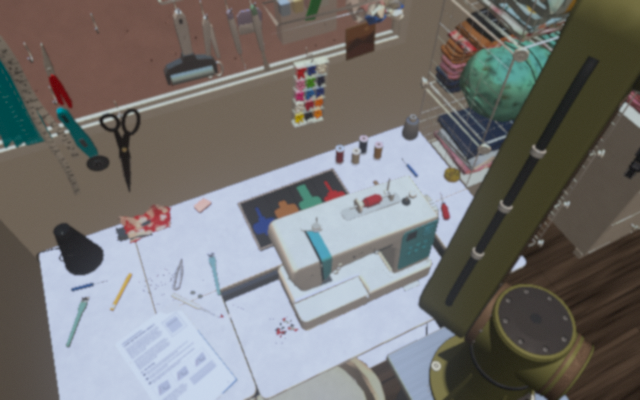

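```bash
python3 - <<'E'
from h import *
np.set_printoptions(precision=3,suppress=True)
z=np.load('pics/top0.npz'); W=world(z['d'],z['m'],z['T']); im=z['im'][:,:,::-1]
np.save('pics/W.npy',W)
a=cv2.resize(im[120:280,0:200],None,fx=4,fy=4,interpolation=3); cv2.imwrite('pics/cl.png',a[:600])
b=cv2.resize(im[130:280,330:480],None,fx=4,fy=4,interpolation=3); cv2.imwrite('pics/cr.png',b)
c=cv2.resize(im[145:230,210:350],None,fx=5,fy=5,interpolation=3); cv2.imwrite('pics/cm.png',c)
for u,v in [(172,230),(172,207),(40,227),(427,258),(374,200),(419,186),(460,214),(393,152),(240,195),(264,188),(291,188),(319,188),(300,280),(220,160),(400,230),(445,137)]:
    print(u,v,W[v,u])
E
```

```text
172 230 [0.526 0.454 0.001]
172 207 [0.585 0.453 0.008]
40 227 [0.546 0.794 0.005]
427 258 [ 0.428 -0.194  0.021]
374 200 [ 0.583 -0.071  0.014]
419 186 [ 0.618 -0.191  0.007]
460 214 [ 0.541 -0.294 -0.002]
393 152 [ 0.696 -0.121  0.059]
240 195 [0.611 0.277 0.005]
264 188 [0.627 0.214 0.007]
291 188 [0.623 0.143 0.012]
319 188 [0.621 0.07  0.011]
300 280 [0.375 0.116 0.234]
220 160 [0.707 0.329 0.011]
400 230 [ 0.504 -0.135  0.001]
445 137 [ 0.727 -0.253  0.071]
```

View pics/cl.png

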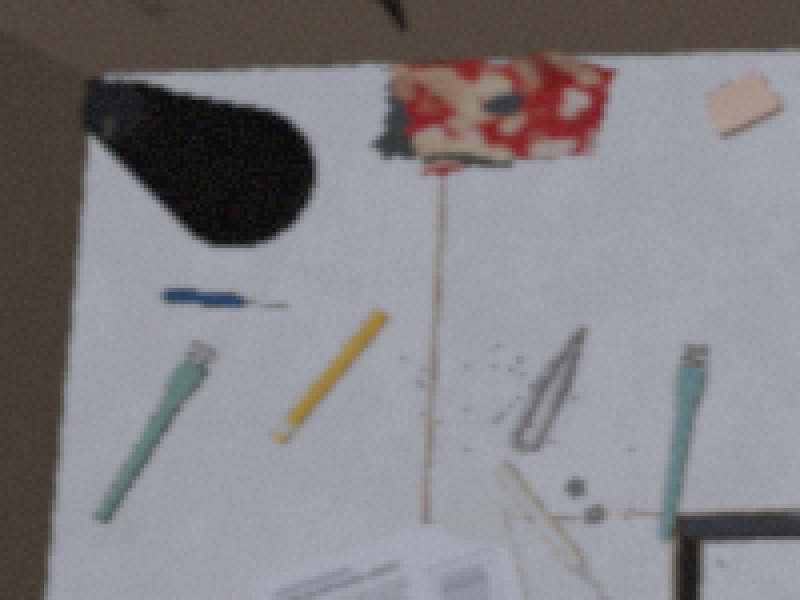

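View pics/cr.png

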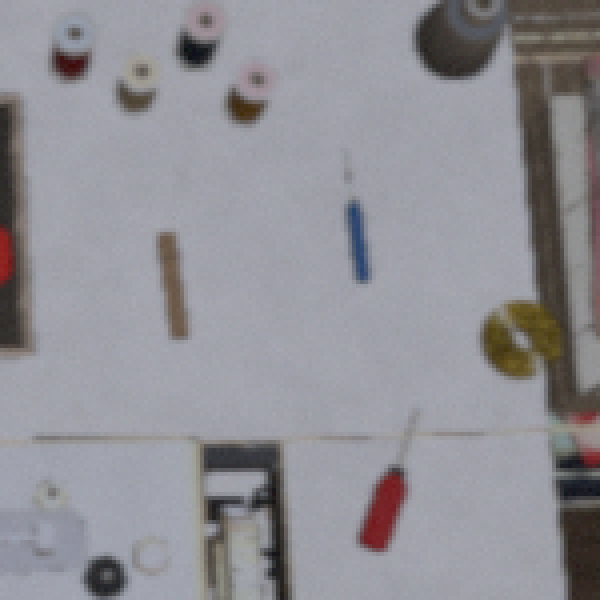

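View pics/cm.png

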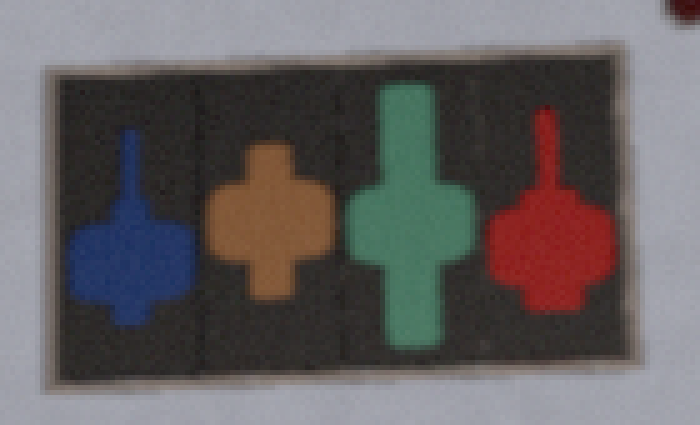

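```bash
cat >> h.py <<'E'
def onplane(uv,m,T,z):
    uv=np.asarray(uv,float).reshape(-1,2)
    r=np.c_[(uv[:,0]-m[0,2])/m[0,0],-(uv[:,1]-m[1,2])/m[1,1],-np.ones(len(uv))]
    Ti=np.linalg.inv(T); D=r@Ti[:3,:3].T; o=Ti[:3,3]
    return o+D*((z-o[2])/D[:,2])[:,None]
E
python3 - <<'E'
from h import *
np.set_printoptions(precision=4,suppress=True)
z=np.load('pics/top0.npz'); im=z['im']; m=z['m'];T=z['T']; W=np.load('pics/W.npy')
hsv=cv2.cvtColor(im,cv2.COLOR_RGB2HSV).astype(int); H,S,V=[hsv[...,i] for i in range(3)]
# table
s=W[225:235,345:365].reshape(-1,3); print('table z',np.nanmean(s[:,2]),np.nanstd(s[:,2]))
def seg(name,box,f,h):
    u0,v0,u1,v1=box; M=np.zeros(H.shape,np.uint8); M[v0:v1,u0:u1]=f[v0:v1,u0:u1]
    n,l,st,c=cv2.connectedComponentsWithStats(M,connectivity=8); k=1+np.argmax(st[1:,4]); vv,uu=np.nonzero(l==k)
    P=onplane(np.c_[uu,vv],m,T,h); c=P[:,:2].mean(0); w,v=np.linalg.eigh(np.cov((P[:,:2]-c).T)); a=v[:,1]; a=a*(-np.sign(a[0]))
    t=(P[:,:2]-c)@a; q=(P[:,:2]-c)@np.array([-a[1],a[0]])
    mid=c+a*(t.max()+t.min())/2
    print(name,len(uu),'c',c,'mid',mid,'yaxis',a,'ang from -x',np.arctan2(-a[1],-a[0]),'L',np.ptp(t),'W',np.ptp(q), 'zmed',np.nanmedian(W[vv,uu,2]))
print('brush cols',im[230,168:176].tolist(),im[227,36:44].tolist())
hue=lambda a,b,s=70:((H>=a)&(H<=b)&(S>s)).astype(np.uint8)
seg('brushR',(160,200,190,260),hue(70,100,40),.008)
seg('brushL',(15,200,60,260),hue(65,100,40),.008)
seg('red',(412,230,445,280),((H<8)|(H>170)).astype(np.uint8)*(S>100).astype(np.uint8),.0105)
seg('case',(365,180,385,220),hue(8,25,50),.0065)
seg('ripper',(410,170,430,205),hue(100,125,70),.007)
seg('iblue',(215,155,340,225),hue(100,125,90),.0075)
seg('ibrown',(215,155,340,225),hue(8,22,90),.0075)
seg('iteal',(215,155,340,225),hue(65,90,60),.0075)
seg('ired',(215,155,340,225),((H<8)|(H>170)).astype(np.uint8)*(S>120).astype(np.uint8),.0075)
E
```

```text
table z -0.00033431586013544796 0.0023448529243743368
brush cols [[117, 135, 138], [101, 125, 131], [92, 118, 123], [98, 114, 114], [125, 130, 133], [149, 151, 159], [161, 161, 171], [160, 162, 171]] [[123, 137, 138], [101, 125, 124], [93, 122, 119], [92, 118, 112], [84, 97, 94], [99, 104, 105], [133, 134, 142], [153, 155, 165]]
brushR 131 c [0.5277 0.4576] mid [0.5194 0.4588] yaxis [-0.9898  0.1426] ang from -x -0.1430619511028244 L 0.10733802261137658 W 0.013776842096712597 zmed 0.008104722389710384
brushL 131 c [0.5461 0.7967] mid [0.5379 0.801 ] yaxis [-0.8832  0.4689] ang from -x -0.4880528308615978 L 0.10854298390577438 W 0.013634739585918217 zmed 0.0073196270806354935
red 115 c [ 0.4307 -0.1925] mid [ 0.4318 -0.193 ] yaxis [-0.9162  0.4006] ang from -x -0.41220037544386257 L 0.04948812127179191 W 0.016105441023265873 zmed 0.01896321680255353
case 76 c [ 0.5826 -0.068 ] mid [ 0.5824 -0.0681] yaxis [-0.9971 -0.0763] ang from -x 0.07640323469666856 L 0.06468519728965634 W 0.007771402752360986 zmed 0.011821258786169908
ripper 55 c [ 0.6067 -0.1908] mid [ 0.6069 -0.1907] yaxis [-0.9982 -0.0598] ang from -x 0.059882853168116604 L 0.0485785213174252 W 0.00779649317322102 zmed 0.00940500296543667
iblue 535 c [0.6118 0.2876] mid [0.6251 0.2877] yaxis [-1.     -0.0074] ang from -x 0.007406671996868003 L 0.1025468964881287 W 0.06792565775313453 zmed 0.007500900930992427
ibrown 579 c [0.6256 0.2146] mid [0.6262 0.2146] yaxis [-1.     -0.0041] ang from -x 0.0040690301328475415 L 0.08396448189930944 W 0.07081835661025386 zmed 0.007454112702305338
iteal 833 c [0.6249 0.1418] mid [0.6268 0.1418] yaxis [-0.9999 -0.0102] ang from -x 0.010181700680396377 L 0.1431821458072203 W 0.06637078298267873 zmed 0.007460011480662443
ired 612 c [0.6125 0.0687] mid [0.6262 0.0689] yaxis [-0.9999 -0.0138] ang from -x 0.013840946500737835 L 0.11095446378908556 W 0.06814492072744577 zmed 0.0075240817072919075
```

```bash
python3 - <<'E'
from h import *
np.set_printoptions(precision=3,suppress=True)
W=np.load('pics/W.npy')
for n in('top0','side0'):
    z=np.load(f'pics/{n}.npz'); W=world(z['d'],z['m'],z['T'])
    P=W.reshape(-1,3); P=P[np.isfinite(P).all(1)]
    s=P[(P[:,0]>.2)&(P[:,0]<.52)&(P[:,1]>-.2)&(P[:,1]<.4)&(P[:,2]>.03)&(P[:,2]<.4)]
    for lo,hi in((.03,.07),(.07,.12),(.12,.18),(.18,.25),(.25,.35)):
        q=s[(s[:,2]>lo)&(s[:,2]<=hi)]
        if len(q): print(n,lo,hi,len(q),'x',np.percentile(q[:,0],[1,99]),'y',np.percentile(q[:,1],[1,5,99]))
    # behind shelf / right side obstacles
    for y0 in(-.2,-.3,-.4,-.5):
        q=P[(P[:,0]>.2)&(P[:,0]<.8)&(P[:,1]>y0-.1)&(P[:,1]<y0)]
        print(y0,len(q),np.percentile(q[:,2],[1,50,99]), q[q[:,2]>.1].mean(0) if (q[:,2]>.1).any() else '')
    q=P[(P[:,0]>.72)&(P[:,0]<.95)&(P[:,1]>-.4)&(P[:,1]<.6)&(P[:,2]>.15)];print('back',len(q),q.min(0),q.max(0))
E
```

```text
top0 0.03 0.07 29 x [0.245 0.31 ] y [-0.2   -0.2   -0.185]
top0 0.07 0.12 1 x [0.316 0.316] y [0. 0. 0.]
top0 0.12 0.18 374 x [0.316 0.425] y [-0.088 -0.086  0.212]
top0 0.18 0.25 11771 x [0.319 0.456] y [-0.05  -0.035  0.312]
top0 0.25 0.35 468 x [0.386 0.425] y [0.029 0.034 0.235]
-0.2 13557 [-0.006  0.003  0.525] [ 0.796 -0.254  0.349]
-0.3 30521 [-0.126  0.459  0.655] [ 0.649 -0.346  0.45 ]
-0.4 4273 [-0.374  0.164  0.384] [ 0.541 -0.446  0.305]
-0.5 2862 [-0.77  -0.314  0.312] [ 0.456 -0.527  0.262]
back 51021 [ 0.72 -0.4   0.15] [0.803 0.6   0.666]
side0 0.03 0.07 330 x [0.317 0.38 ] y [-0.059 -0.054  0.047]
side0 0.07 0.12 405 x [0.315 0.36 ] y [-0.058 -0.052  0.051]
side0 0.12 0.18 993 x [0.315 0.408] y [-0.088 -0.083  0.304]
side0 0.18 0.25 9632 x [0.317 0.455] y [-0.048 -0.029  0.317]
side0 0.25 0.35 387 x [0.386 0.428] y [0.025 0.029 0.234]
-0.2 5102 [-0.643  0.003  0.445] [ 0.796 -0.247  0.29 ]
-0.3 12389 [-0.056  0.295  0.577] [ 0.629 -0.353  0.352]
-0.4 4200 [-0.086  0.318  0.567] [ 0.575 -0.435  0.361]
-0.5 602 [-0.019  0.322  0.35 ] [ 0.489 -0.521  0.316]
back 51374 [ 0.72 -0.4   0.15] [0.808 0.6   0.664]
```

```bash
python3 - <<'E'
from h import *
z=np.load('pics/side0.npz');im=z['im'][:,:,::-1]
cv2.imwrite('pics/cs.png',cv2.resize(im[130:330,260:500],None,fx=3,fy=3,interpolation=3))
snap('wrist','w0')
E
```

```text
(no output)
```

View pics/cs.png

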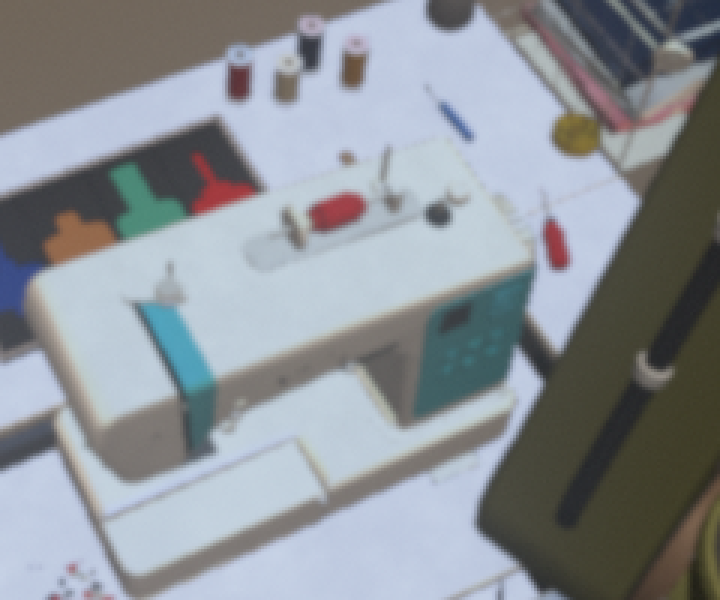

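View pics/w0.png

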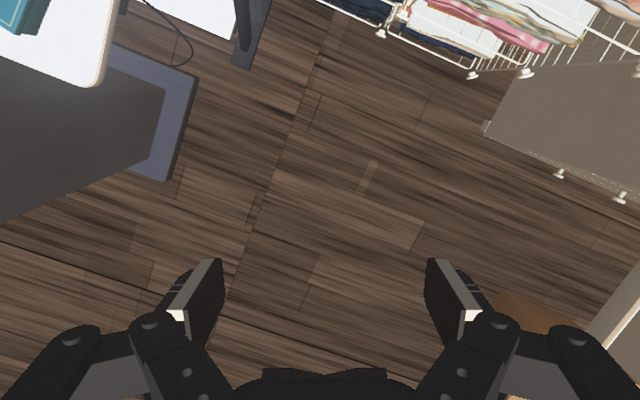

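```bash
cat >> h.py <<'E'
def plan(p,a,tilt=0.,st=None,n=None):
    """rows numbers to reach TCP p with tool y = a (world xy dir); tilt about tool y (rad)"""
    st=st or manip.observe()
    a=np.array([a[0],a[1],0.])/np.hypot(a[0],a[1]); z=np.array([0,0,-1.]); x=np.cross(a,z)
    Rt=R.from_matrix(np.c_[x,a,z])*R.from_rotvec([0,tilt,0])
    R0=R.from_quat(st['orientation']); s=R0.inv().apply(np.array(p)-st['eef_pos'])
    r=(R0.inv()*Rt).as_rotvec()
    print('t=%.2f'%st['time'],'pos',np.round(st['eef_pos'],4),'open %.4f'%st['opening'],'F',np.round(st['wrist_force'],1))
    print('shift',np.round(s/.5,4),'turn',np.round(r/(2*np.pi),4),'dist',np.linalg.norm(s),'rows',max(np.linalg.norm(s)/.05,np.linalg.norm(np.degrees(r))/8.59))
E
python3 - <<'E'
from h import *
plan([0.42,-0.22,0.40],[-.997,-.076])
E
```

```text
t=0.15 pos [ 0.2284 -0.5544  0.2307] open 0.0854 F [ 0.3 -0.2  0.8]
shift [-0.4727 -0.6091 -0.3381] turn [0.     0.0002 0.0501] dist 0.42093573963615427 rows 8.418714792723085
```

Call:
{"method": "drive_tool", "body": {
  "series": [
    [-0.47,-0.61,-0.34,0,0,0.05,0],
    [-0.47,-0.61,-0.34,0,0,0.05,0],
    [-0.47,-0.61,-0.34,0,0,0.05,0],
    [-0.47,-0.61,-0.34,0,0,0.05,0],
    [-0.47,-0.61,-0.34,0,0,0.05,0],
    [-0.47,-0.61,-0.34,0,0,0.05,0],
    [-0.47,-0.61,-0.34,0,0,0.05,0],
    [-0.47,-0.61,-0.34,0,0,0.05,0],
    [-0.47,-0.61,-0.34,0,0,0.05,0],
    [-0.47,-0.61,-0.34,0,0,0.05,0]
  ]
}}

```text
time: 1.15
eef_pos: [0.4226, -0.2194, 0.4026]
orientation: [0.735, -0.678, 0.001, -0.001]
wrist_force: [-0.2, -0.1, 0.0]
opening: 0.0855
```

```bash
python3 - <<'E'
from h import *
plan([0.585,-0.068,0.25],[-.997,-.076])
print(manip.observe()['joint_positions'])
snap('wrist','w1');snap('side','s1')
E
```

```text
t=1.15 pos [ 0.4226 -0.2194  0.4026] open 0.0855 F [-0.2 -0.1  0. ]
shift [-0.2758 -0.3476  0.3058] turn [-0.0004 -0.0001  0.0008] dist 0.2694141091356511 rows 5.388282182713022
[-4.79258829e-01  6.19203049e-02  3.13466787e-02  1.53795842e+00
  5.68288150e-04  2.58148323e+00]
```

View pics/w1.png

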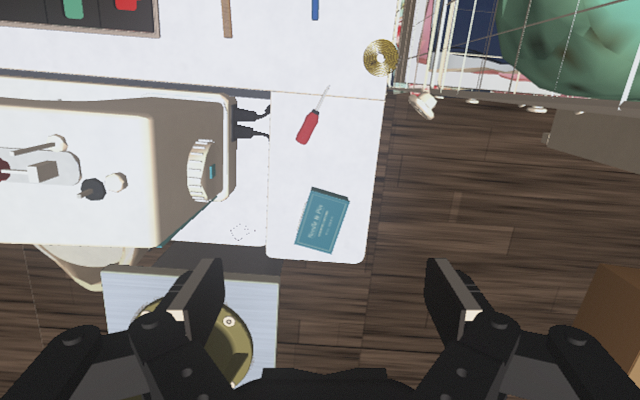

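View pics/s1.png

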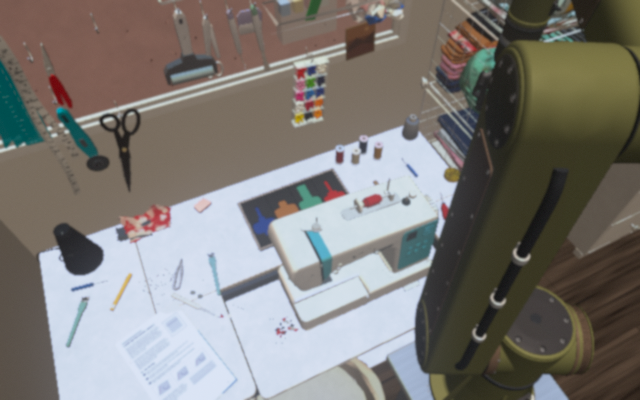

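```bash
cat >> h.py <<'E'
def seg(im,d,m,T,box,f,h):
    u0,v0,u1,v1=box; M=np.zeros(im.shape[:2],np.uint8); M[v0:v1,u0:u1]=f[v0:v1,u0:u1]
    n,l,st,c=cv2.connectedComponentsWithStats(M,connectivity=8); k=1+np.argmax(st[1:,4]); vv,uu=np.nonzero(l==k)
    P=onplane(np.c_[uu,vv],m,T,h)[:,:2]
    (c,wh,_)=cv2.minAreaRect(P.astype(np.float32)*1000)
    b=cv2.boxPoints((c,wh,_)); e=[b[1]-b[0],b[2]-b[1]]; e=max(e,key=np.linalg.norm); a=e/np.linalg.norm(e); a=a*(-np.sign(a[0]))
    Wd=world(d,m,T)
    print('n',len(uu),'px',uu.mean().round(),vv.mean().round(),'mid',np.array(c)/1000,'a',a,'yaw',np.arctan2(-a[1],-a[0]),'LW',sorted(wh),'z',np.nanmedian(Wd[vv,uu,2]))
def load(fn):
    z=np.load('pics/'+fn+'.npz'); return z['im'],z['d'],z['m'],z['T']
def hsv(im):
    q=cv2.cvtColor(im,cv2.COLOR_RGB2HSV).astype(int); return q[...,0],q[...,1],q[...,2]
E
python3 - <<'E'
from h import *
np.set_printoptions(precision=4,suppress=True)
im,d,m,T=load('w1'); W=world(d,m,T)
for u,v in [(265,120),(262,107),(240,120),(228,180),(225,110),(217,170),(310,125),(150,170),(228,20),(315,8),(380,57)]: print(u,v,W[v,u])
H,S,V=hsv(im)
seg(im,d,m,T,(290,80,335,150),(((H<8)|(H>170))&(S>120)).astype(np.uint8),.0105)
seg(im,d,m,T,(200,0,250,50),((H>5)&(H<25)&(S>60)).astype(np.uint8),.0065)
P=W.reshape(-1,3);P=P[np.isfinite(P).all(1)];q=P[(P[:,0]>.3)&(P[:,0]<.55)&(P[:,1]>-.17)&(P[:,1]<0.1)&(P[:,2]<.3)]
for z0 in(.015,.04,.07,.1,.15,.2): 
    k=q[(q[:,2]>z0)&(q[:,2]<=z0+.04)]; print(z0,len(k),np.percentile(k[:,1],[.5,2,10]),np.percentile(k[:,0],[90,99]))
E
```

```text
265 120 [ 0.4309 -0.1217 -0.049 ]
262 107 [ 0.4517 -0.1159 -0.0505]
240 120 [ 0.433  -0.0898 -0.005 ]
228 180 [ 0.338  -0.074   0.0079]
225 110 [ 0.4486 -0.0725  0.0167]
217 170 [ 0.3848 -0.0905  0.1228]
310 125 [ 0.4371 -0.1998  0.0209]
150 170 [ 0.4056 -0.0535  0.2172]
228 20 [ 0.5711 -0.0759  0.0102]
315 8 [ 0.5956 -0.1958  0.0103]
380 57 [ 0.5407 -0.2948  0.0004]
n 345 px 307.0 128.0 mid [ 0.431  -0.1952] a [-0.9191  0.3939] yaw -0.40488735 LW [17.478715896606445, 48.53523635864258] z 0.01934211474429981
n 109 px 229.0 17.0 mid [ 0.5739 -0.0758] a [-0.9972 -0.075 ] yaw 0.07508985 LW [4.8614606857299805, 45.622196197509766] z 0.009935401500634933
0.015 1284 [-0.0737 -0.0734 -0.0712] [0.4621 0.4659]
0.04 625 [-0.0677 -0.0674 -0.0668] [0.4593 0.4594]
0.07 715 [-0.0659 -0.0657 -0.0652] [0.4594 0.4595]
0.1 1309 [-0.0919 -0.0917 -0.0912] [0.4594 0.4596]
0.15 3908 [-0.0919 -0.0915 -0.0897] [0.4594 0.4596]
0.2 21774 [-0.0581 -0.0573 -0.0505] [0.4502 0.4595]
```

Call:
{"method": "drive_tool", "body": {
  "series": [
    [0,0,0,0,0,-0.25,0],
    [0,0,0,0,0,-0.25,0],
    [0,0,0,0,0,-0.25,0],
    [0,0,0,0,0,-0.25,0],
    [0,0,0,0,0,-0.25,0],
    [0,0,0,0,0,-0.25,0],
    [0,0,0,0,0,-0.25,0],
    [0,0,0,0,0,-0.25,0],
    [0,0,0,0,0,-0.25,0],
    [0,0,0,0,0,-0.25,0]
  ]
}}

```text
time: 2.25
eef_pos: [0.42, -0.2225, 0.4003]
orientation: [1.0, 0.005, -0.001, -0.0]
wrist_force: [-0.0, 0.5, 0.3]
opening: 0.0858
```

```bash
python3 - <<'E'
from h import *
np.set_printoptions(precision=4,suppress=True)
im,d,m,T=load('w1'); print('cam w1',np.linalg.inv(T)[:3,3])
plan([0.583,-0.071,0.20],[.997,.075])
E
```

```text
cam w1 [ 0.5009 -0.2152  0.5455]
t=2.25 pos [ 0.42   -0.2225  0.4003] open 0.0858 F [-0.   0.5  0.3]
shift [ 0.3297 -0.2997  0.4001] turn [-0.0003  0.0002 -0.2604] dist 0.29940008318649086 rows 10.913805148826606
```

Call:
{"method": "drive_tool", "body": {
  "series": [
    [0.33,-0.3,0.4,0,0,-0.26,0],
    [0.33,-0.3,0.4,0,0,-0.26,0],
    [0.33,-0.3,0.4,0,0,-0.26,0],
    [0.33,-0.3,0.4,0,0,-0.26,0],
    [0.33,-0.3,0.4,0,0,-0.26,0],
    [0.33,-0.3,0.4,0,0,-0.26,0],
    [0.33,-0.3,0.4,0,0,-0.26,0],
    [0.33,-0.3,0.4,0,0,-0.26,0],
    [0.33,-0.3,0.4,0,0,-0.26,0],
    [0.33,-0.3,0.4,0,0,-0.26,0]
  ]
}}

```text
time: 3.25
eef_pos: [0.5841, -0.0719, 0.1999]
orientation: [0.728, 0.685, -0.001, -0.001]
wrist_force: [0.7, 0.5, 0.0]
opening: 0.0856
```

```bash
python3 - <<'E'
from h import *
snap('wrist','w2');snap('side','s2')
print(manip.observe()['joint_positions'])
E
```

```text
[-1.22243200e-01  3.07289264e-01 -1.27071395e-01  1.13840957e+00
 -3.47497395e-04 -5.55631004e-02]
```

View pics/w2.png

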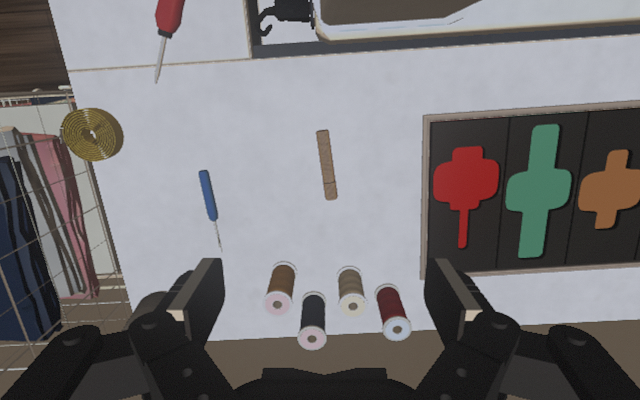

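View pics/s2.png

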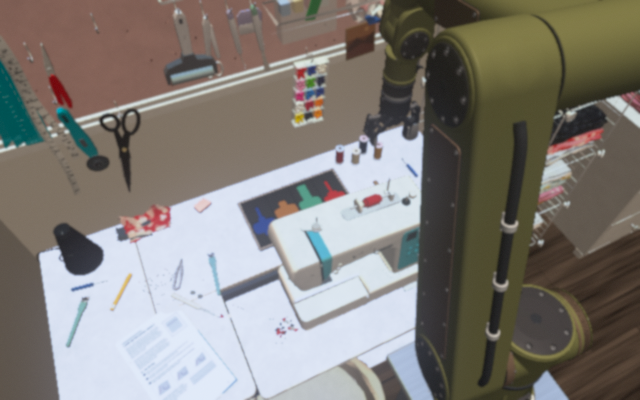

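```bash
python3 - <<'E'
from h import *
np.set_printoptions(precision=4,suppress=True)
im,d,m,T=load('w2'); W=world(d,m,T); H,S,V=hsv(im)
u=np.uint8
print('table',np.nanmedian(W[60:100,280:300,2]), np.nanmedian(W[220:240,240:400,2]))
print('case');seg(im,d,m,T,(310,120,345,205),((H>5)&(H<25)&(S>60)).astype(u),.009)
print('ripper');seg(im,d,m,T,(190,160,230,230),((H>100)&(H<125)&(S>90)).astype(u),.008)
print('ired');seg(im,d,m,T,(428,120,502,270),(((H<8)|(H>170))&(S>120)).astype(u),.0075)
print('iteal');seg(im,d,m,T,(502,110,580,270),((H>65)&(H<95)&(S>60)).astype(u),.0075)
print('screwdriver');seg(im,d,m,T,(140,0,190,40),(((H<8)|(H>170))&(S>120)).astype(u),.0105)
plan([0.583,-0.071,0.20],[.997,.075])
E
```

```text
table 0.0014666680567375634 0.0015228443373990763
case
n 465 px 327.0 166.0 mid [ 0.5854 -0.0706] a [-0.9964 -0.0848] yaw 0.084939115 LW [11.314224243164062, 69.47203063964844] z 0.012705723930665519
ripper
n 383 px 207.0 195.0 mid [ 0.6105 -0.1932] a [-0.9988 -0.0486] yaw 0.04859167 LW [8.157028198242188, 53.072113037109375] z 0.011024239017663251
ired
n 3553 px 465.0 183.0 mid [0.6236 0.0615] a [-0.9106  0.4133] yaw -0.4260834 LW [68.23209381103516, 105.1864013671875] z 0.009030831268301232
iteal
n 4905 px 538.0 189.0 mid [0.6279 0.1419] a [-1.     -0.0086] yaw 0.008613608 LW [64.98873138427734, 142.83131408691406] z 0.008989590574041112
screwdriver
n 607 px 167.0 14.0 mid [ 0.4425 -0.201 ] a [-0.9088  0.4172] yaw -0.43032748 LW [18.357816696166992, 28.494489669799805] z 0.020249237294649447
t=3.35 pos [ 0.5842 -0.0719  0.2002] open 0.0855 F [ 0.4 -0.7 -0.5]
shift [ 0.0016 -0.0025  0.0003] turn [-0.0003  0.     -0.0226] dist 0.001482556154236109 rows 0.9456682353475372
```

```bash
python3 - <<'E'
from h import *
plan([0.585,-0.0708,0.004],[.9964,.0848])
E
```

```text
t=3.35 pos [ 0.5842 -0.0719  0.2002] open 0.0855 F [ 0.4 -0.7 -0.5]
shift [0.0024 0.0023 0.3923] turn [-0.0003  0.     -0.0241] dist 0.19615960057219928 rows 3.9231920114439855
```

Call:
{"method": "drive_tool", "body": {
  "series": [
    [0.002,0.002,0.1,0,0,-0.024,0.5],
    [0.002,0.002,0.2,0,0,-0.024,0.5],
    [0.002,0.002,0.28,0,0,-0.024,0.5],
    [0.002,0.002,0.34,0,0,-0.024,0.5],
    [0.002,0.002,0.37,0,0,-0.024,0.5],
    [0.002,0.002,0.385,0,0,-0.024,0.5],
    [0.002,0.002,0.392,0,0,-0.024,0.5],
    [0.002,0.002,0.392,0,0,-0.024,0.5]
  ],
  "force": 30
}}

```text
time: 4.15
eef_pos: [0.5864, -0.0699, 0.0055]
orientation: [0.677, 0.736, 0.0, 0.0]
wrist_force: [-0.5, -0.2, 0.3]
opening: 0.0425
```

```bash
python3 - <<'E'
from h import *
snap('wrist','w3')
plan([0.585,-0.0708,0.004],[.9964,.0848])
E
```

```text
t=4.20 pos [ 0.5868 -0.0698  0.0061] open 0.0429 F [1.1 0.1 0.2]
shift [-0.0017 -0.0038  0.0041] turn [ 0.0002  0.     -0.0001] dist 0.0029252309890508425 rows 0.05850461978101685
```

View pics/w3.png

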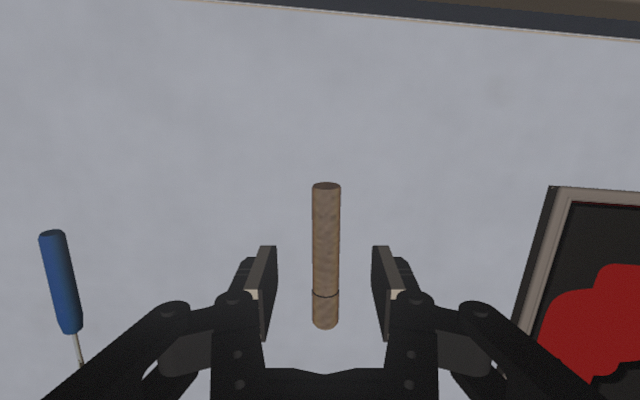

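Call:
{"method": "drive_tool", "body": {
  "series": [
    [-0.002,-0.003,0.003,0,0,0,0.5],
    [-0.002,-0.003,0.003,0,0,0,1],
    [-0.002,-0.003,0.003,0,0,0,1],
    [-0.002,-0.003,0.003,0,0,0,1],
    [-0.002,-0.003,0.003,0,0,0,1],
    [-0.002,-0.003,0.003,0,0,0,1]
  ],
  "force": 30
}}

```text
time: 4.8
eef_pos: [0.5853, -0.0706, 0.0045]
orientation: [0.676, 0.737, 0.0, 0.0]
wrist_force: [-0.7, 0.6, 5.5]
opening: 0.0115
```

```bash
python3 - <<'E'
from h import *
snap('wrist','w4')
plan([0.585,-0.0708,0.004],[.9964,.0848])
E
```

```text
t=4.85 pos [ 0.5853 -0.0706  0.0044] open 0.0117 F [-2.   0.1  5.5]
shift [-0.0005 -0.0006  0.0009] turn [0.0001 0.     0.0002] dist 0.0005691093961454963 rows 0.011382187922909926
```

View pics/w4.png

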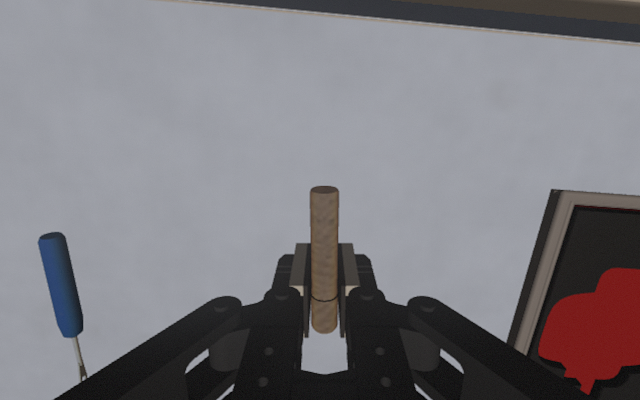

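```bash
python3 - <<'E'
from h import *
plan([0.585,-0.0708,0.15],[.9964,.0848])
plan([0.627,0.2146,0.15],[1,.007])
E
```

```text
t=4.85 pos [ 0.5853 -0.0706  0.0044] open 0.0117 F [-2.   0.1  5.5]
shift [-0.0005 -0.0003 -0.2911] turn [0.0001 0.     0.0002] dist 0.1455586988902038 rows 2.911173977804076
t=4.85 pos [ 0.5853 -0.0706  0.0044] open 0.0117 F [-2.   0.1  5.5]
shift [ 0.561   0.1323 -0.2911] turn [0.0001 0.     0.0126] dist 0.32286331660383216 rows 6.457266332076643
```

Call:
{"method": "drive_tool", "body": {
  "series": [
    [0,0,-0.05,0,0,0,1],
    [0,0,-0.15,0,0,0,1],
    [0,0,-0.25,0,0,0,1],
    [0.07,0.02,-0.29,0,0,0.0126,1],
    [0.17,0.05,-0.29,0,0,0.0126,1],
    [0.27,0.07,-0.29,0,0,0.0126,1],
    [0.37,0.1,-0.29,0,0,0.0126,1],
    [0.46,0.12,-0.29,0,0,0.0126,1],
    [0.56,0.132,-0.29,0,0,0.0126,1],
    [0.56,0.132,-0.29,0,0,0.0126,1]
  ]
}}

```text
time: 5.85
eef_pos: [0.6262, 0.2203, 0.1482]
orientation: [0.702, 0.712, 0.001, -0.001]
wrist_force: [-0.0, -0.6, -0.2]
opening: 0.0115
```

```bash
python3 - <<'E'
from h import *
snap('wrist','w5')
plan([0.627,0.2146,0.03],[1,.007])
E
```

```text
t=5.90 pos [0.6261 0.2176 0.1481] open 0.0114 F [ 0.7 -0.1 -0.2]
shift [-0.0061  0.0019  0.2363] turn [-0.0001 -0.0001  0.0007] dist 0.11818387601102313 rows 2.3636775202204627
```

View pics/w5.png

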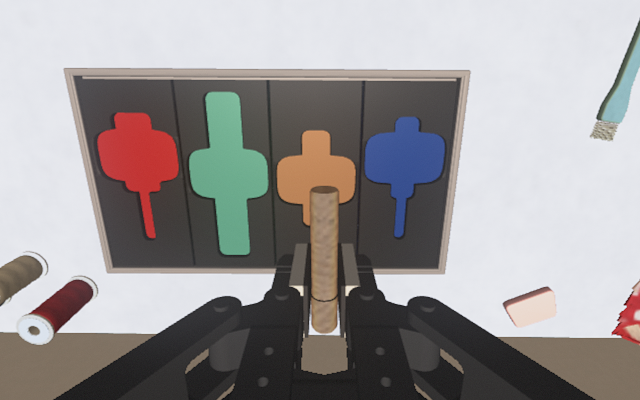

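```bash
python3 - <<'E'
from h import *
np.set_printoptions(precision=4,suppress=True)
snap('wrist','w6')
im,d,m,T=load('w6'); W=world(d,m,T); H,S,V=hsv(im);u=np.uint8
def ext(n,box,f,h=.0075):
    u0,v0,u1,v1=box;M=np.zeros(H.shape,u);M[v0:v1,u0:u1]=f[v0:v1,u0:u1]
    k,l,st,c=cv2.connectedComponentsWithStats(M,connectivity=8);k=1+np.argmax(st[1:,4]);vv,uu=np.nonzero(l==k)
    P=onplane(np.c_[uu,vv],m,T,h)[:,:2]; print(n,'x',P[:,0].min(),P[:,0].max(),'mid',(P[:,0].min()+P[:,0].max())/2,'y',P[:,1].min(),P[:,1].max(),'mid',(P[:,1].min()+P[:,1].max())/2,'z',np.nanmedian(W[vv,uu,2]))
red=(((H<8)|(H>170))&(S>120)); te=((H>65)&(H<95)&(S>60)); bl=((H>100)&(H<125)&(S>90)); br=((H>5)&(H<25)&(S>100))
ext('red',(80,90,190,260),red);ext('teal',(180,80,275,265),te);ext('blue',(358,100,455,260),bl);ext('brown',(272,110,360,225),br)
plan([0.627,0.2146,0.03],[1,.007])
E
```

```text
red x 0.573555621959312 0.6834873398645147 mid 0.6285214809119133 y 0.030034411441099973 0.09530309427290924 mid 0.0626687528570046 z 0.009023109384925315
teal x 0.5567919039965933 0.6998907217673245 mid 0.6283413128819588 y 0.10349755794544468 0.16967125818819453 mid 0.1365844080668196 z 0.008970056009056815
blue x 0.5747481142664702 0.6804721620993548 mid 0.6276101381829124 y 0.2506666006849254 0.31703595276929664 mid 0.283851276727111 z 0.008790282053057707
brown x 0.5858304663852638 0.6686031019596594 mid 0.6272167841724616 y 0.17676585084436816 0.2435873711851634 mid 0.21017661101476579 z 0.00897436945175245
t=5.95 pos [0.626  0.2154 0.1482] open 0.0115 F [ 0.4 -0.9 -0.7]
shift [-0.0016  0.0021  0.2363] turn [-0.0001  0.0001  0.0004] dist 0.11816608852423259 rows 2.3633217704846516
```

```bash
sed -i "s/im,d=manip.get_image(name); c=manip.get_calibration(name)/c=manip.get_calibration(name); im,d=manip.get_image(name)/" h.py
cat > tray.py <<'E'
from h import *
np.set_printoptions(precision=4,suppress=True)
def tray(fn,boxes):
    im,d,m,T=load(fn); W=world(d,m,T); H,S,V=hsv(im);u=np.uint8
    F=dict(red=(((H<8)|(H>170))&(S>120)), teal=((H>65)&(H<95)&(S>60)), blue=((H>100)&(H<125)&(S>90)), brown=((H>5)&(H<25)&(S>100)))
    for n,box in boxes.items():
        f=F[n];h=.0075
        u0,v0,u1,v1=box;M=np.zeros(H.shape,u);M[v0:v1,u0:u1]=f[v0:v1,u0:u1]
        k,l,st,c=cv2.connectedComponentsWithStats(M,connectivity=8);k=1+np.argmax(st[1:,4]);vv,uu=np.nonzero(l==k)
        P=onplane(np.c_[uu,vv],m,T,h)[:,:2]; print(n,'x',P[:,0].min(),P[:,0].max(),'mid',(P[:,0].min()+P[:,0].max())/2,'y mid',(P[:,1].min()+P[:,1].max())/2,np.ptp(P[:,1]))
E
python3 - <<'E'
from tray import *
for i in(7,8):
    print(manip.observe()['eef_pos']); snap('wrist','w%d'%i); tray('w%d'%i,dict(red=(80,90,190,260),teal=(180,80,275,265),blue=(358,100,455,260),brown=(272,110,360,225)))
plan([0.627,0.2146,0.03],[1,.007])
E
```

```text
[0.626  0.2154 0.1482]
red x 0.574312215508134 0.6834707429326801 mid 0.628891479220407 y mid 0.06499314754432071 0.06514628569227107
teal x 0.5574786397149339 0.6998822458454202 mid 0.6286804427801771 y mid 0.13890104656215518 0.06628001074754866
blue x 0.5747265437334409 0.6804473268375563 mid 0.6275869352854986 y mid 0.2861839221037512 0.0663084012027888
brown x 0.5865576509618401 0.6685868034392264 mid 0.6275722272005333 y mid 0.2119596055626811 0.06540440708551082
[0.6261 0.214  0.1482]
red x 0.5741013891275865 0.6842588621625473 mid 0.6291801256450669 y mid 0.06497454908419703 0.06509943033782158
teal x 0.557399127117057 0.6998258275298 mid 0.6286124773234285 y mid 0.13841814812178846 0.06512317245918924
blue x 0.5749159931405526 0.6806456036425524 mid 0.6277807983915525 y mid 0.28617696850948626 0.06630177035630103
brown x 0.5866115301425201 0.6686571035050575 mid 0.6276343168237888 y mid 0.21139029406705437 0.06377306723460668
t=6.05 pos [0.6263 0.2132 0.1485] open 0.0119 F [-0.1 -0.6  0.2]
shift [0.003  0.0017 0.2369] turn [-0.0001  0.0001 -0.0001] dist 0.11846075028497731 rows 2.3692150056995462
```

Call:
{"method": "drive_tool", "body": {
  "series": [
    [0,0.002,0.06,0,0,0,1],
    [0,0.002,0.14,0,0,0,1],
    [0,0.002,0.2,0,0,0,1],
    [0,0.002,0.235,0,0,0,1],
    [0,0.002,0.235,0,0,0,1],
    [0,0.002,0.235,0,0,0,1],
    [0,0.002,0.235,0,0,0,1]
  ]
}}

```text
time: 6.75
eef_pos: [0.629, 0.2137, 0.0331]
orientation: [0.705, 0.709, 0.001, 0.001]
wrist_force: [0.1, -0.3, 1.1]
opening: 0.0116
```

```bash
python3 - <<'E'
from tray import *
snap('wrist','w9')
im,d,m,T=load('w9')
def px(P):
    c=T@np.r_[P,1]; return [m[0,0]*c[0]/-c[2]+m[0,2], m[1,1]*-c[1]/-c[2]+m[1,2]]
print(px([.627,.213,.0075]),px([.585,.213,.0075]),px([.669,.213,.0075]))
o=im[:,:,::-1].copy()
plan([0.627,0.213,0.0135],[1,.007])
E
```

```text
[np.float64(324.685664709429), np.float64(231.59960513649398)] [np.float64(325.1613392451114), np.float64(153.71586002341198)] [np.float64(324.27278235475444), np.float64(299.20218139597387)]
t=6.80 pos [0.629  0.214  0.0332] open 0.0116 F [-0.7 -0.1 -0.2]
shift [-0.002  -0.0041  0.0394] turn [ 0.0004 -0.0001 -0.0002] dist 0.019830481573634987 rows 0.39660963147269973
```

View pics/w9.png

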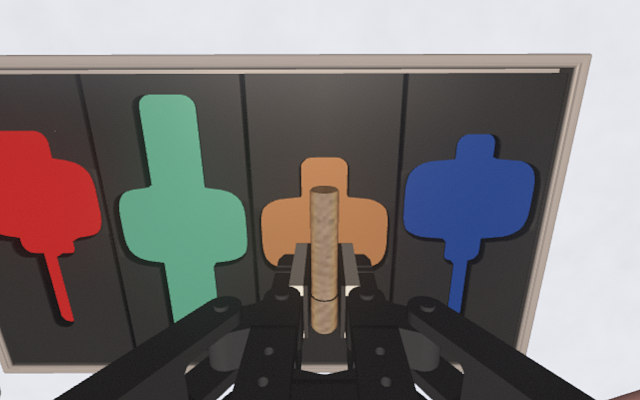

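Call:
{"method": "drive_tool", "body": {
  "series": [
    [0,-0.002,0.02,0,0,0,1],
    [0,-0.002,0.032,0,0,0,1],
    [0,-0.002,0.038,0,0,0,1],
    [0,-0.002,0.039,0,0,0,1],
    [0,-0.002,0.039,0,0,0,1],
    [0,-0.002,0.039,0,0,0,1]
  ]
}}

```text
time: 7.4
eef_pos: [0.626, 0.214, 0.012]
orientation: [0.705, 0.71, -0.0, -0.0]
wrist_force: [-2.2, -0.4, 4.5]
opening: 0.0115
```

```bash
python3 - <<'E'
from tray import *
plan([0.628,0.213,0.0125],[1,.007])
E
```

```text
t=7.40 pos [0.626 0.214 0.012] open 0.0115 F [-2.2 -0.4  4.5]
shift [-0.0021  0.0041 -0.0011] turn [-0.0001  0.0001 -0.    ] dist 0.002349113527938073 rows 0.04698227055876145
```

Call:
{"method": "drive_tool", "body": {
  "series": [
    [0,0,-0.002,0,0,0,0.74],
    [0,0,-0.002,0,0,0,0.74],
    [0,0,-0.002,0,0,0,0.74],
    [0,0,-0.002,0,0,0,0.74],
    [0,0,-0.03,0,0,0,0.74],
    [0,0,-0.1,0,0,0,0.74],
    [0,0,-0.2,0,0,0,0.74],
    [0,0,-0.28,0,0,0,0.74],
    [0,0,-0.28,0,0,0,0.4],
    [0,0,-0.28,0,0,0,0.4]
  ]
}}

```text
time: 8.4
eef_pos: [0.6277, 0.2145, 0.1542]
orientation: [0.705, 0.709, 0.002, 0.001]
wrist_force: [-0.7, 0.8, 0.0]
opening: 0.05
```

```bash
python3 - <<'E'
from tray import *
snap('wrist','w10')
plan([0.612,-0.193,0.15],[.9988,.0486])
E
```

```text
t=8.45 pos [0.6265 0.2141 0.1523] open 0.0513 F [-0.3  0.3 -0.6]
shift [-0.8139 -0.0345  0.0044] turn [ 0.0001 -0.     -0.0067] dist 0.40734357863080556 rows 8.14687157261611
```

View pics/w10.png

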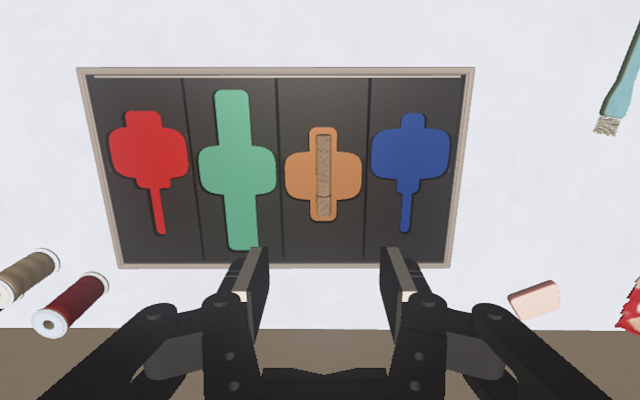

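Call:
{"method": "drive_tool", "body": {
  "series": [
    [-0.1,-0.005,0,0,0,-0.0067,0.4],
    [-0.2,-0.01,0,0,0,-0.0067,0.4],
    [-0.3,-0.015,0,0,0,-0.0067,0.4],
    [-0.4,-0.02,0,0,0,-0.0067,0.4],
    [-0.5,-0.025,0,0,0,-0.0067,0.4],
    [-0.6,-0.03,0,0,0,-0.0067,0.4],
    [-0.7,-0.034,0,0,0,-0.0067,0.4],
    [-0.78,-0.034,0,0,0,-0.0067,0.4],
    [-0.81,-0.034,0,0,0,-0.0067,0.4],
    [-0.81,-0.034,0,0,0,-0.0067,0.4]
  ]
}}

```text
time: 9.45
eef_pos: [0.6109, -0.1928, 0.15]
orientation: [0.691, 0.723, -0.001, -0.001]
wrist_force: [1.1, 1.2, -0.9]
opening: 0.0511
```

Call:
{"method": "drive_tool", "body": {
  "series": [
    [0,0,0,0,0,0,0.4],
    [0,0,0,0,0,0,0.4]
  ]
}}

```text
time: 9.65
eef_pos: [0.612, -0.1893, 0.1511]
orientation: [0.689, 0.725, -0.0, -0.001]
wrist_force: [-0.3, -0.6, -0.1]
opening: 0.0512
```

```bash
python3 - <<'E'
from h import *
snap('wrist','w11')
im,d,m,T=load('w11'); H,S,V=hsv(im);u=np.uint8
seg(im,d,m,T,(200,60,420,330),((H>100)&(H<125)&(S>90)&(V>50)).astype(u),.008)
W=world(d,m,T);print(np.nanmedian(W[200:230,250:280,2]))
plan([0.611,-0.193,0.006],[.9988,.0486])
E
```

```text
n 598 px 321.0 173.0 mid [ 0.60962524 -0.19285648] a [-0.9990818  -0.04284456] yaw 0.04285768 LW [8.679693222045898, 51.981163024902344] z 0.010980732061015464
0.0013605873967940663
t=9.70 pos [ 0.6122 -0.1893  0.1514] open 0.0511 F [0.5 0.4 0.2]
shift [-0.0075 -0.0025  0.2908] turn [-0.0001 -0.0001  0.0003] dist 0.14545607710650676 rows 2.9091215421301353
```

View pics/w11.png

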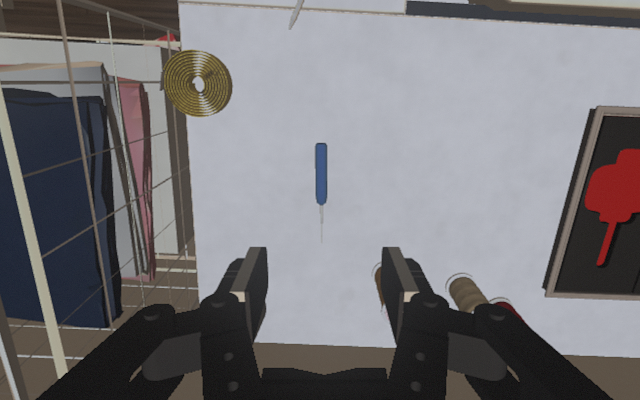

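Call:
{"method": "drive_tool", "body": {
  "series": [
    [-0.007,-0.004,0.1,0,0,0,0.5],
    [-0.007,-0.004,0.19,0,0,0,0.5],
    [-0.007,-0.004,0.25,0,0,0,0.5],
    [-0.007,-0.004,0.28,0,0,0,0.5],
    [-0.007,-0.004,0.291,0,0,0,0.5],
    [-0.007,-0.004,0.291,0,0,0,0.5],
    [-0.007,-0.004,0.291,0,0,0,1],
    [-0.007,-0.004,0.291,0,0,0,1],
    [-0.007,-0.004,0.291,0,0,0,1],
    [-0.007,-0.004,0.291,0,0,0,1]
  ]
}}

```text
time: 10.7
eef_pos: [0.6119, -0.195, 0.0082]
orientation: [0.69, 0.724, 0.001, 0.001]
wrist_force: [-0.4, 0.8, 5.8]
opening: 0.0089
```

Call:
{"method": "drive_tool", "body": {
  "series": [
    [0,0,0,0,0,0,1],
    [0,0,0,0,0,0,1]
  ]
}}

```text
time: 10.9
eef_pos: [0.6119, -0.195, 0.0082]
orientation: [0.69, 0.724, 0.001, 0.001]
wrist_force: [0.1, 0.5, 6.7]
opening: 0.0086
```

```bash
python3 - <<'E'
from h import *
snap('wrist','w12')
plan([0.609,0.286,0.15],[1,.007])
E
```

```text
t=10.95 pos [ 0.6119 -0.195   0.0082] open 0.0088 F [-0.9  0.1  6.3]
shift [ 0.9609  0.0419 -0.2843] turn [0.0005 0.0001 0.0066] dist 0.5014646242657558 rows 10.029292485315114
```

View pics/w12.png

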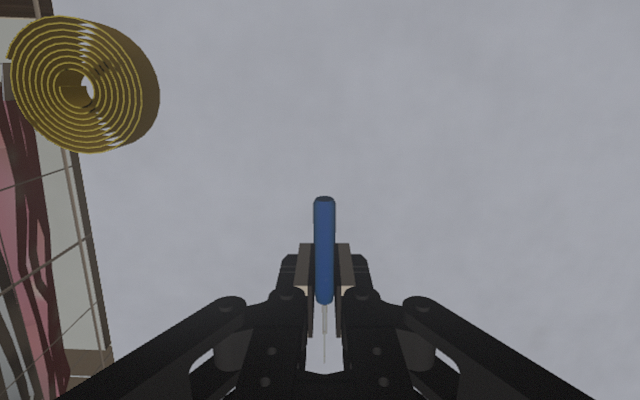

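Call:
{"method": "drive_tool", "body": {
  "series": [
    [0,0,-0.05,0,0,0,1],
    [0,0,-0.14,0,0,0,1],
    [0,0,-0.23,0,0,0,1],
    [0.06,0.0,-0.285,0,0,0.0066,1],
    [0.16,0.005,-0.285,0,0,0.0066,1],
    [0.26,0.01,-0.285,0,0,0.0066,1],
    [0.36,0.015,-0.285,0,0,0.0066,1],
    [0.46,0.02,-0.285,0,0,0.0066,1],
    [0.56,0.025,-0.285,0,0,0.0066,1],
    [0.66,0.03,-0.285,0,0,0.0066,1]
  ]
}}

```text
time: 11.95
eef_pos: [0.6092, 0.1373, 0.1495]
orientation: [0.705, 0.71, 0.0, 0.0]
wrist_force: [0.3, -0.4, -0.5]
opening: 0.0084
```

```bash
python3 - <<'E'
from h import *
plan([0.611,0.2865,0.15],[1,.007])
E
```

```text
t=11.95 pos [0.6092 0.1373 0.1495] open 0.0084 F [ 0.3 -0.4 -0.5]
shift [ 0.2984  0.0056 -0.001 ] turn [ 0.0002 -0.      0.    ] dist 0.14924710831534355 rows 2.9849421663068707
```

Call:
{"method": "drive_tool", "body": {
  "series": [
    [0.1,0.004,0,0,0,0,1],
    [0.2,0.004,0,0,0,0,1],
    [0.27,0.004,0,0,0,0,1],
    [0.3,0.004,0,0,0,0,1],
    [0.3,0.004,0.1,0,0,0,1],
    [0.3,0.004,0.18,0,0,0,1],
    [0.3,0.004,0.22,0,0,0,1],
    [0.3,0.004,0.22,0,0,0,1],
    [0.3,0.004,0.22,0,0,0,1],
    [0.3,0.004,0.22,0,0,0,1]
  ]
}}

```text
time: 12.95
eef_pos: [0.6119, 0.2856, 0.041]
orientation: [0.705, 0.709, 0.001, 0.001]
wrist_force: [-0.6, -0.0, 0.6]
opening: 0.0089
```

```bash
cat >> h.py <<'E'
def px(P,m,T):
    c=T@np.r_[P,1]; return np.round([m[0,0]*c[0]/-c[2]+m[0,2], m[1,1]*-c[1]/-c[2]+m[1,2]],1)
E
python3 - <<'E'
from h import *
snap('wrist','w13');im,d,m,T=load('w13')
print(px([.573,.2865,.0075],m,T),px([.588,.2865,.0075],m,T))
plan([0.611,0.2865,0.017],[1,.007])
E
```

```text
[328.2 160.1] [327.9 187.7]
t=13.00 pos [0.6119 0.2858 0.0412] open 0.0086 F [ 0.5  0.  -0.4]
shift [ 0.0014 -0.002   0.0483] turn [ 0.0005 -0.0002 -0.    ] dist 0.024195432453564047 rows 0.4839086490712809
```

View pics/w13.png

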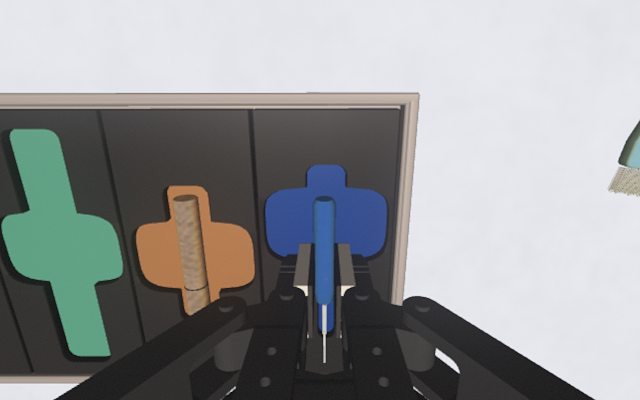

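Call:
{"method": "drive_tool", "body": {
  "series": [
    [0.001,-0.002,0.02,0,0,0,1],
    [0.001,-0.002,0.035,0,0,0,1],
    [0.001,-0.002,0.045,0,0,0,1],
    [0.001,-0.002,0.05,0,0,0,1],
    [0.001,-0.002,0.05,0,0,0,1],
    [0.001,-0.002,0.05,0,0,0,1]
  ]
}}

```text
time: 13.6
eef_pos: [0.6088, 0.2857, 0.0156]
orientation: [0.704, 0.71, -0.0, -0.0]
wrist_force: [-6.0, -3.0, 17.2]
opening: 0.0087
```

```bash
python3 - <<'E'
from h import *
snap('wrist','w14')
plan([0.611,0.2860,0.0145],[1,.007])
E
```

```text
t=13.65 pos [0.6088 0.2858 0.0156] open 0.0084 F [-6.4 -3.1 16.4]
shift [0.0005 0.0044 0.0022] turn [-0.      0.      0.0001] dist 0.0024474682920779967 rows 0.048949365841559934
```

View pics/w14.png

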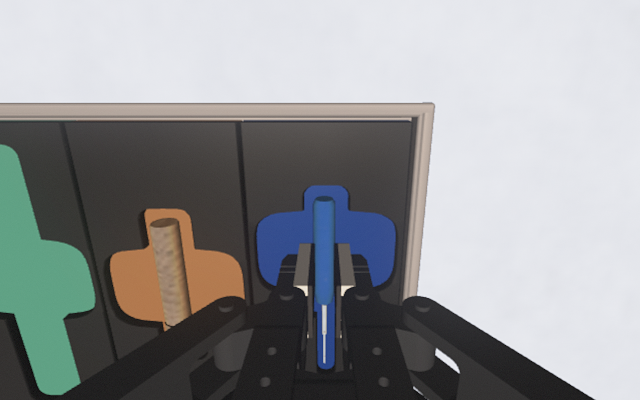

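Call:
{"method": "drive_tool", "body": {
  "series": [
    [0,0,-0.004,0,0,0,0.78],
    [0,0,-0.004,0,0,0,0.78],
    [0,0,-0.004,0,0,0,0.78],
    [0,0,-0.004,0,0,0,0.78],
    [0,0,-0.03,0,0,0,0.78],
    [0,0,-0.1,0,0,0,0.78],
    [0,0,-0.2,0,0,0,0.78],
    [0,0,-0.28,0,0,0,0.78],
    [0,0,-0.28,0,0,0,0.4],
    [0,0,-0.28,0,0,0,0.4]
  ]
}}

```text
time: 14.65
eef_pos: [0.6103, 0.2864, 0.156]
orientation: [0.705, 0.71, 0.002, 0.001]
wrist_force: [0.6, -0.5, 0.0]
opening: 0.0468
```

```bash
python3 - <<'E'
from h import *
snap('wrist','w15')
plan([0.515,0.459,0.16],[.9898,-.1426])
print(manip.observe()['joint_positions'])
E
```

```text
t=14.70 pos [0.6091 0.2858 0.1541] open 0.0509 F [-0.3  0.5 -0.4]
shift [ 0.3477 -0.1858 -0.0118] turn [ 0.     -0.      0.0239] dist 0.19719084018408498 rows 3.9438168036816994
[4.38728465e-01 4.86436709e-01 2.88244310e-02 1.11285301e+00
 2.12170042e-05 4.31435229e-01]
```

View pics/w15.png

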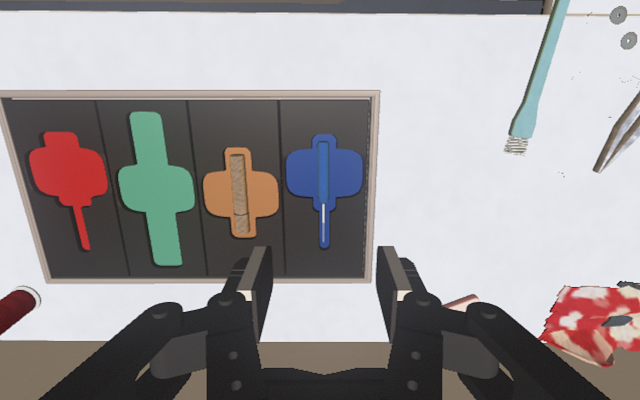

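Call:
{"method": "drive_tool", "body": {
  "series": [
    [0.09,-0.04,-0.01,0,0,0.024,0.4],
    [0.18,-0.09,-0.01,0,0,0.024,0.4],
    [0.26,-0.13,-0.01,0,0,0.024,0.4],
    [0.32,-0.16,-0.01,0,0,0.024,0.4],
    [0.345,-0.167,-0.01,0,0,0.024,0.4],
    [0.345,-0.167,-0.01,0,0,0.024,0.4],
    [0.345,-0.167,-0.01,0,0,0.024,0.4],
    [0.345,-0.167,-0.01,0,0,0.024,0.4]
  ]
}}

```text
time: 15.5
eef_pos: [0.5251, 0.456, 0.1582]
orientation: [0.757, 0.654, -0.001, 0.0]
wrist_force: [0.3, 0.1, -0.8]
opening: 0.0508
```

```bash
python3 - <<'E'
from h import *
np.set_printoptions(precision=4,suppress=True)
print(manip.observe()['eef_pos']);snap('wrist','w16')
im,d,m,T=load('w16'); H,S,V=hsv(im);u=np.uint8
W=world(d,m,T);print(np.nanmedian(W[200:230,200:230,2]))
seg(im,d,m,T,(220,0,420,300),((H>70)&(H<100)&(S>50)).astype(u),.008)
plan([0.525,0.4577,0.16],[.9898,-.1426])
E
```

```text
[0.5251 0.456  0.1582]
0.0013602860831182784
n 1193 px 327.0 176.0 mid [0.5208 0.4583] a [-0.9895  0.1448] yaw -0.14536005 LW [14.69640064239502, 110.64380645751953] z 0.009321432571924998
t=15.55 pos [0.5253 0.4561 0.1585] open 0.0515 F [ 0.9 -1.3  0.3]
shift [ 0.0031 -0.001  -0.003 ] turn [-0.      0.0001 -0.0004] dist 0.0022382785895509916 rows 0.04476557179101983
```

View pics/w16.png

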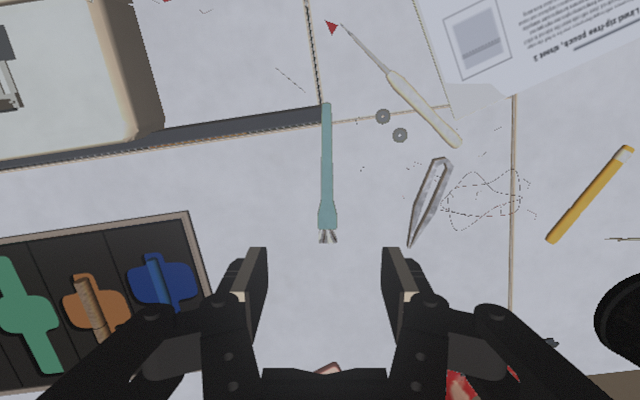

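Call:
{"method": "drive_tool", "body": {
  "series": [
    [0.003,-0.002,0.1,0,0,0,0.5],
    [0.003,-0.002,0.19,0,0,0,0.5],
    [0.003,-0.002,0.26,0,0,0,0.5],
    [0.003,-0.002,0.295,0,0,0,0.5],
    [0.003,-0.002,0.306,0,0,0,0.5],
    [0.003,-0.002,0.308,0,0,0,0.5],
    [0.003,-0.002,0.308,0,0,0,0.8],
    [0.003,-0.002,0.308,0,0,0,1],
    [0.003,-0.002,0.308,0,0,0,1],
    [0.003,-0.002,0.308,0,0,0,1]
  ]
}}

```text
time: 16.55
eef_pos: [0.5249, 0.4601, 0.0067]
orientation: [0.756, 0.655, 0.002, 0.0]
wrist_force: [0.9, -1.8, 5.8]
opening: 0.0113
```

Call:
{"method": "drive_tool", "body": {
  "series": [
    [0,0,0,0,0,0,1],
    [0,0,0,0,0,0,1]
  ]
}}

```text
time: 16.75
eef_pos: [0.525, 0.4601, 0.0067]
orientation: [0.756, 0.655, 0.002, 0.0]
wrist_force: [1.6, -1.3, 5.9]
opening: 0.0113
```

```bash
python3 - <<'E'
from h import *
snap('wrist','w17')
plan([0.628-.005,0.1395,0.15],[1,.007])
E
```

```text
t=16.80 pos [0.525  0.4601 0.0067] open 0.0113 F [ 0.9 -1.5  6.5]
shift [-0.6061  0.2865 -0.2869] turn [ 0.0004 -0.0003 -0.024 ] dist 0.3646117153007751 rows 7.2922343060155015
```

View pics/w17.png

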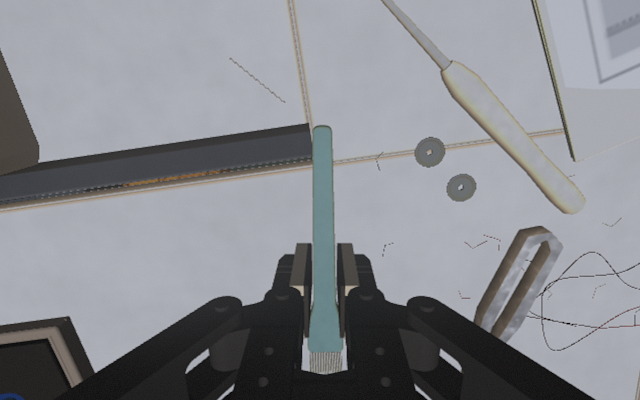

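Call:
{"method": "drive_tool", "body": {
  "series": [
    [0,0,-0.05,0,0,0,1],
    [0,0,-0.15,0,0,0,1],
    [0,0,-0.25,0,0,0,1],
    [-0.08,0.05,-0.287,0,0,-0.024,1],
    [-0.17,0.1,-0.287,0,0,-0.024,1],
    [-0.26,0.14,-0.287,0,0,-0.024,1],
    [-0.35,0.18,-0.287,0,0,-0.024,1],
    [-0.44,0.22,-0.287,0,0,-0.024,1],
    [-0.53,0.26,-0.287,0,0,-0.024,1],
    [-0.606,0.286,-0.287,0,0,-0.024,1]
  ]
}}

```text
time: 17.8
eef_pos: [0.6226, 0.1366, 0.1488]
orientation: [0.705, 0.709, 0.0, 0.0]
wrist_force: [0.7, -0.3, -0.7]
opening: 0.0111
```

```bash
python3 - <<'E'
from h import *
plan([0.623,0.1395,0.04],[1,.007])
E
```

```text
t=17.80 pos [0.6226 0.1366 0.1488] open 0.0111 F [ 0.7 -0.3 -0.7]
shift [0.0058 0.0005 0.2177] turn [ 0.0002 -0.     -0.0001] dist 0.10888135580107437 rows 2.1776271160214873
```

Call:
{"method": "drive_tool", "body": {
  "series": [
    [0.001,0.001,0,0,0,0,1],
    [0.001,0.001,0.08,0,0,0,1],
    [0.001,0.001,0.16,0,0,0,1],
    [0.001,0.001,0.21,0,0,0,1],
    [0.001,0.001,0.217,0,0,0,1],
    [0.001,0.001,0.217,0,0,0,1],
    [0.001,0.001,0.217,0,0,0,1]
  ]
}}

```text
time: 18.5
eef_pos: [0.6237, 0.1404, 0.0417]
orientation: [0.704, 0.71, 0.001, 0.001]
wrist_force: [1.0, -0.4, 0.4]
opening: 0.0112
```

```bash
python3 - <<'E'
from h import *
snap('wrist','w18');im,d,m,T=load('w18')
print(px([.557,.1395,.0075],m,T),px([.60,.1395,.0075],m,T))
plan([0.623,0.1395,0.015],[1,.007])
E
```

```text
[325.4 105. ] [324.7 187.6]
t=18.55 pos [0.624  0.1403 0.0419] open 0.0113 F [ 0.3 -0.5  0.6]
shift [-0.0016 -0.0022  0.0539] turn [ 0.0005 -0.0001  0.0001] dist 0.026973980151171313 rows 0.5394796030234262
```

View pics/w18.png

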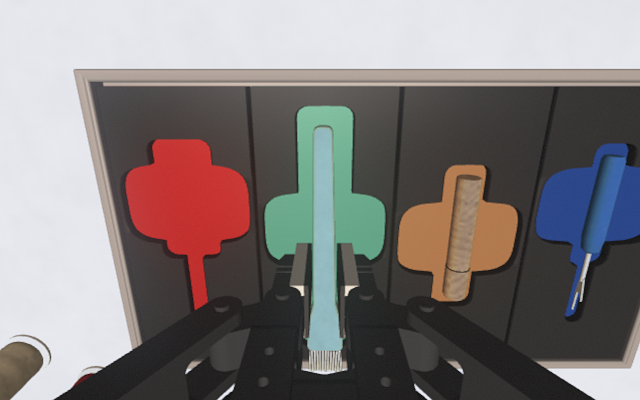

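Call:
{"method": "drive_tool", "body": {
  "series": [
    [-0.001,-0.002,0.02,0,0,0,1],
    [-0.001,-0.002,0.035,0,0,0,1],
    [-0.001,-0.002,0.045,0,0,0,1],
    [-0.001,-0.002,0.052,0,0,0,1],
    [-0.001,-0.002,0.052,0,0,0,1],
    [-0.001,-0.002,0.052,0,0,0,1]
  ]
}}

```text
time: 19.15
eef_pos: [0.621, 0.1394, 0.014]
orientation: [0.704, 0.71, 0.0, -0.001]
wrist_force: [-2.7, 0.6, 4.4]
opening: 0.0113
```

```bash
python3 - <<'E'
from h import *
snap('wrist','w19')
plan([0.623,0.1395,0.0145],[1,.007])
E
```

```text
t=19.20 pos [0.621  0.1394 0.014 ] open 0.0114 F [-3.3  0.4  5.5]
shift [ 0.0002  0.0041 -0.001 ] turn [-0.0001 -0.0001  0.0001] dist 0.0021048187134649694 rows 0.04209637426929939
```

View pics/w19.png

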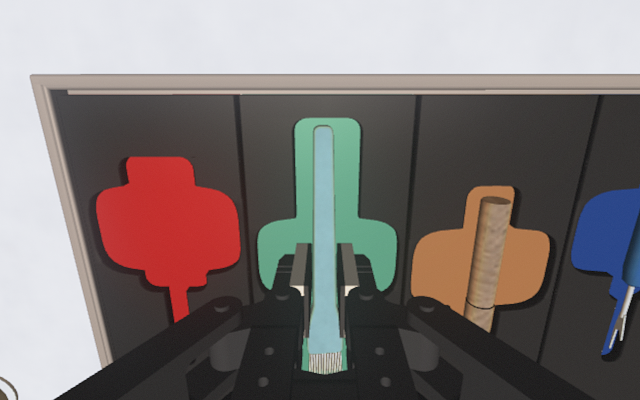

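Call:
{"method": "drive_tool", "body": {
  "series": [
    [0,0.003,-0.002,0,0,0,0.76],
    [0,0.003,-0.002,0,0,0,0.76],
    [0,0.003,-0.002,0,0,0,0.76],
    [0,0.003,-0.002,0,0,0,0.76],
    [0,0.003,-0.03,0,0,0,0.76],
    [0,0.003,-0.1,0,0,0,0.76],
    [0,0.003,-0.2,0,0,0,0.76],
    [0,0.003,-0.28,0,0,0,0.76],
    [0,0.003,-0.28,0,0,0,0.4],
    [0,0.003,-0.28,0,0,0,0.4]
  ]
}}

```text
time: 20.2
eef_pos: [0.624, 0.1393, 0.1561]
orientation: [0.705, 0.71, 0.002, 0.001]
wrist_force: [0.5, -0.1, -0.1]
opening: 0.0487
```

```bash
python3 - <<'E'
from h import *
snap('wrist','w20')
plan([0.60,-0.21,0.32],[.9191,-.3939])
plan([0.46,-0.22,0.30],[.9191,-.3939])
E
```

```text
t=20.25 pos [0.6228 0.139  0.1542] open 0.0508 F [-0.8 -0.5 -0.4]
shift [-0.6977 -0.0506 -0.3316] turn [ 0.0001 -0.      0.0656] dist 0.38707856513152 rows 7.741571302630399
t=20.25 pos [0.6228 0.139  0.1542] open 0.0508 F [-0.8 -0.5 -0.4]
shift [-0.7157 -0.3308 -0.2918] turn [ 0.0001 -0.      0.0656] dist 0.4203230272985657 rows 8.406460545971314
```

View pics/w20.png

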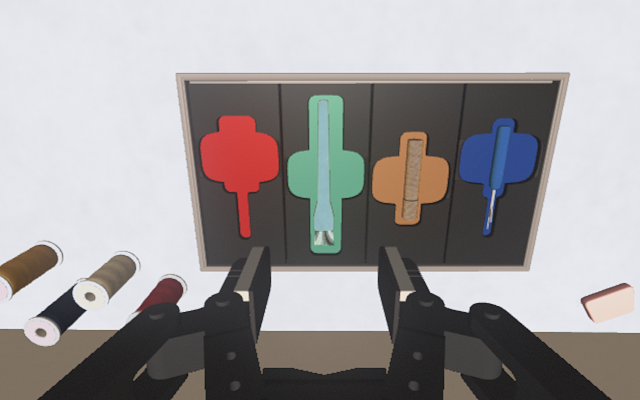

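```bash
python3 - <<'E'
from h import *
plan([0.55,-0.205,0.22],[.9191,-.3939])
E
```

```text
t=20.25 pos [0.6228 0.139  0.1542] open 0.0508 F [-0.8 -0.5 -0.4]
shift [-0.687  -0.1506 -0.1317] turn [ 0.0001 -0.      0.0656] dist 0.3577626190332738 rows 7.155252380665475
```

Call:
{"method": "drive_tool", "body": {
  "series": [
    [-0.09,-0.02,-0.13,0,0,0.03,0.4],
    [-0.18,-0.04,-0.13,0,0,0.0656,0.4],
    [-0.27,-0.06,-0.13,0,0,0.0656,0.4],
    [-0.36,-0.08,-0.13,0,0,0.0656,0.4],
    [-0.45,-0.1,-0.13,0,0,0.0656,0.4],
    [-0.54,-0.12,-0.13,0,0,0.0656,0.4],
    [-0.62,-0.135,-0.13,0,0,0.0656,0.4],
    [-0.67,-0.15,-0.13,0,0,0.0656,0.4],
    [-0.687,-0.15,-0.13,0,0,0.0656,0.4],
    [-0.687,-0.15,-0.13,0,0,0.0656,0.4]
  ]
}}

```text
time: 21.25
eef_pos: [0.5495, -0.2056, 0.2173]
orientation: [0.835, 0.55, -0.001, -0.001]
wrist_force: [-0.5, 0.3, 0.5]
opening: 0.0511
```

```bash
python3 - <<'E'
from h import *
np.set_printoptions(precision=4,suppress=True)
snap('wrist','w21');im,d,m,T=load('w21');H,S,V=hsv(im)
red=(((H<8)|(H>170))&(S>120)).astype(np.uint8)
seg(im,d,m,T,(200,0,450,200),red,.0105)
plan([0.434,-0.1945,0.15],[.9191,-.3939])
E
```

```text
n 1095 px 286.0 41.0 mid [ 0.4323 -0.1945] a [-0.9213  0.3889] yaw -0.39948118 LW [18.564449310302734, 49.79460525512695] z 0.020151231163216266
t=21.30 pos [ 0.5499 -0.2046  0.2176] open 0.0508 F [-0.2  0.4 -0.8]
shift [-0.073  -0.2207  0.1357] turn [-0.0003 -0.0001 -0.0001] dist 0.13458803692140445 rows 2.691760738428089
```

View pics/w21.png

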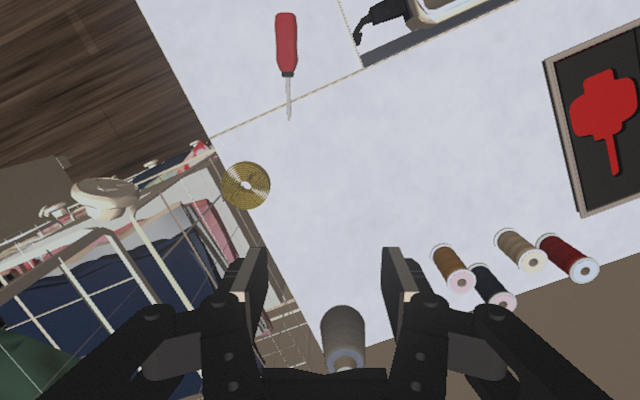

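Call:
{"method": "drive_tool", "body": {
  "series": [
    [-0.03,-0.08,0,0,0,0,0.4],
    [-0.06,-0.17,0,0,0,0,0.4],
    [-0.073,-0.22,0.02,0,0,0,0.4],
    [-0.073,-0.22,0.08,0,0,0,0.4],
    [-0.073,-0.22,0.13,0,0,0,0.4],
    [-0.073,-0.22,0.135,0,0,0,0.4],
    [-0.073,-0.22,0.135,0,0,0,0.4],
    [-0.073,-0.22,0.135,0,0,0,0.4]
  ]
}}

```text
time: 22.1
eef_pos: [0.436, -0.1949, 0.1523]
orientation: [0.835, 0.551, 0.0, 0.0]
wrist_force: [-1.2, -0.4, -0.1]
opening: 0.0513
```

```bash
python3 - <<'E'
from h import *
np.set_printoptions(precision=4,suppress=True)
snap('wrist','w22');im,d,m,T=load('w22');H,S,V=hsv(im)
red=(((H<8)|(H>170))&(S>120)).astype(np.uint8)
seg(im,d,m,T,(200,0,450,300),red,.0105)
plan([0.434,-0.195,0.007],[.9191,-.3939]); print(manip.observe()['joint_positions'])
E
```

```text
n 1173 px 324.0 173.0 mid [ 0.4341 -0.195 ] a [-0.9155  0.4023] yaw -0.4140289 LW [18.47313690185547, 50.85103988647461] z 0.020231243654107833
t=22.15 pos [ 0.4361 -0.1951  0.1525] open 0.0509 F [-0.1  0.1 -0.3]
shift [-0.0014 -0.0046  0.291 ] turn [ 0.0003 -0.      0.0001] dist 0.14552810014636175 rows 2.910562002927235
[-0.4208  0.1334 -0.4613  0.9743  0.0001 -0.0168]
```

View pics/w22.png

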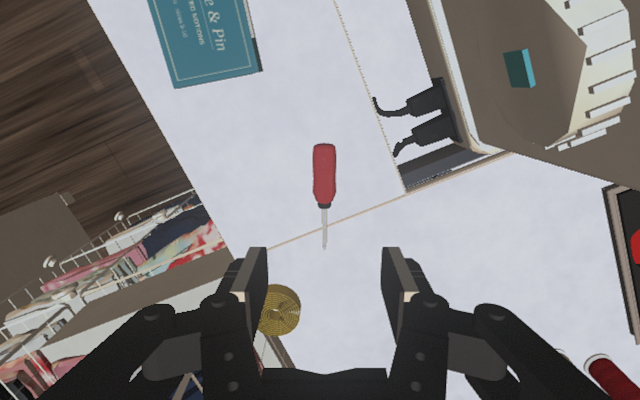

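Call:
{"method": "drive_tool", "body": {
  "series": [
    [-0.001,-0.003,0.06,0,0,0,0.4],
    [-0.001,-0.003,0.12,0,0,0,0.4],
    [-0.001,-0.003,0.18,0,0,0,0.4],
    [-0.001,-0.003,0.23,0,0,0,0.4],
    [-0.001,-0.003,0.27,0,0,0,0.4],
    [-0.001,-0.003,0.288,0,0,0,0.4],
    [-0.001,-0.003,0.291,0,0,0,0.4],
    [-0.001,-0.003,0.291,0,0,0,0.4]
  ],
  "force": 40
}}

```text
time: 22.95
eef_pos: [0.4342, -0.1954, 0.0066]
orientation: [0.835, 0.551, 0.0, 0.0]
wrist_force: [0.7, -0.1, 0.3]
opening: 0.0515
```

Call:
{"method": "drive_tool", "body": {
  "series": [
    [0,0,0,0,0,0,1],
    [0,0,0,0,0,0,1],
    [0,0,0,0,0,0,1],
    [0,0,0,0,0,0,1],
    [0,0,0,0,0,0,1]
  ]
}}

```text
time: 23.45
eef_pos: [0.4343, -0.1954, 0.007]
orientation: [0.835, 0.55, 0.001, 0.001]
wrist_force: [-0.4, 1.5, 5.5]
opening: 0.019
```

```bash
python3 - <<'E'
from h import *
snap('wrist','w23')
plan([0.56,-0.20,0.15],[.9191,-.3939])
E
```

```text
t=23.50 pos [ 0.4343 -0.1955  0.007 ] open 0.0194 F [-1.6  0.6  5.8]
shift [ 0.0907  0.2352 -0.2856] turn [ 0.0003 -0.     -0.    ] dist 0.1904690649126977 rows 3.8093812982539537
```

View pics/w23.png

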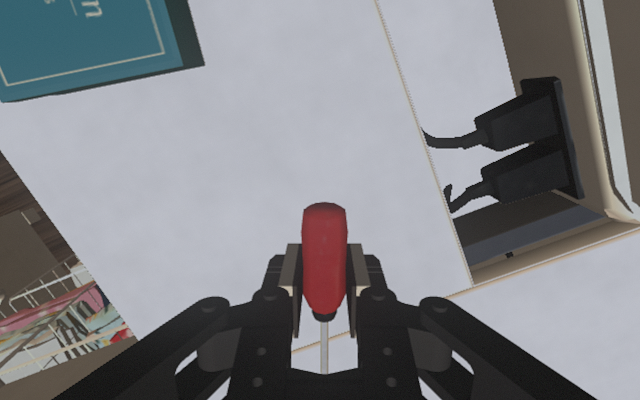

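Call:
{"method": "drive_tool", "body": {
  "series": [
    [0,0,-0.05,0,0,0,1],
    [0,0,-0.13,0,0,0,1],
    [0,0,-0.22,0,0,0,1],
    [0.01,0.03,-0.29,0,0,0,1],
    [0.04,0.11,-0.29,0,0,0,1],
    [0.07,0.19,-0.29,0,0,0,1],
    [0.09,0.235,-0.29,0,0,0,1],
    [0.09,0.235,-0.29,0,0,0,1]
  ]
}}

```text
time: 24.3
eef_pos: [0.5624, -0.2, 0.1512]
orientation: [0.834, 0.551, 0.001, 0.001]
wrist_force: [0.4, -0.4, -1.0]
opening: 0.0196
```

```bash
python3 - <<'E'
from h import *
plan([0.607,0.0665,0.15],[1,.007])
E
```

```text
t=24.30 pos [ 0.5624 -0.2     0.1512] open 0.0196 F [ 0.4 -0.4 -1. ]
shift [ 0.5253 -0.1273  0.0023] turn [ 0.0004  0.     -0.0653] dist 0.2702436134153476 rows 5.404872268306951
```

Call:
{"method": "drive_tool", "body": {
  "series": [
    [0.09,-0.02,0,0,0,-0.02,1],
    [0.18,-0.045,0,0,0,-0.04,1],
    [0.27,-0.065,0,0,0,-0.065,1],
    [0.36,-0.09,0,0,0,-0.065,1],
    [0.45,-0.11,0,0,0,-0.065,1],
    [0.51,-0.127,0,0,0,-0.065,1],
    [0.525,-0.127,0,0,0,-0.065,1],
    [0.525,-0.127,0.1,0,0,-0.065,1],
    [0.525,-0.127,0.18,0,0,-0.065,1],
    [0.525,-0.127,0.21,0,0,-0.065,1]
  ]
}}

```text
time: 25.3
eef_pos: [0.6003, 0.0651, 0.042]
orientation: [0.706, 0.708, -0.003, -0.002]
wrist_force: [-0.0, -0.1, -0.5]
opening: 0.0192
```

Call:
{"method": "drive_tool", "body": {
  "series": [
    [0,0,0,0,0,0,1],
    [0,0,0,0,0,0,1]
  ]
}}

```text
time: 25.5
eef_pos: [0.6041, 0.0655, 0.0464]
orientation: [0.706, 0.708, -0.0, 0.0]
wrist_force: [0.4, 0.2, 0.0]
opening: 0.0192
```

```bash
python3 - <<'E'
from h import *
snap('wrist','w24');im,d,m,T=load('w24')
print(px([.573,.0665,.0075],m,T),px([.60,.0665,.0075],m,T))
plan([0.607,0.0665,0.0155],[1,.007])
E
```

```text
[327.8 172.3] [327.6 218.6]
t=25.55 pos [0.605  0.0658 0.0473] open 0.0195 F [-0.3 -0.1 -0.4]
shift [0.0014 0.004  0.0636] turn [ 0.0003 -0.     -0.0007] dist 0.0318504431939818 rows 0.637008863879636
```

View pics/w24.png

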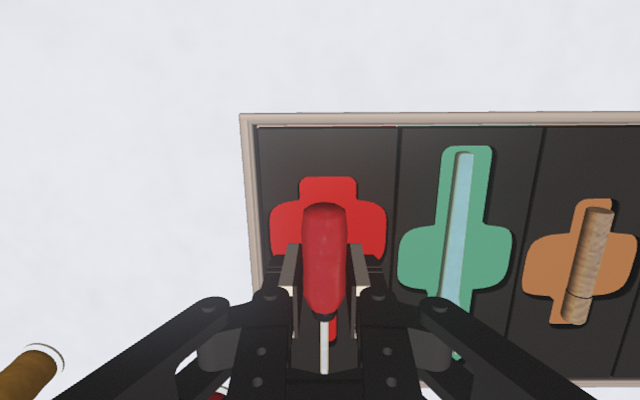

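Call:
{"method": "drive_tool", "body": {
  "series": [
    [0.003,0.003,0.02,0,0,0,1],
    [0.003,0.003,0.035,0,0,0,1],
    [0.003,0.003,0.044,0,0,0,1],
    [0.003,0.003,0.044,0,0,0,1],
    [0.003,0.003,0.044,0,0,0,1],
    [0.003,0.003,0.044,0,0,0,1]
  ]
}}

```text
time: 26.15
eef_pos: [0.6058, 0.0678, 0.024]
orientation: [0.706, 0.708, 0.0, 0.0]
wrist_force: [-0.5, 1.0, 0.3]
opening: 0.0192
```

```bash
python3 - <<'E'
from h import *
snap('wrist','w25');im,d,m,T=load('w25')
print(px([.573,.0665,.0075],m,T),px([.60,.0665,.0075],m,T),px([.66,.0665,.0075],m,T))
cv2.imwrite('pics/w25c.png',cv2.resize(im[170:400,240:400,::-1],None,fx=2.6,fy=2.6,interpolation=3))
plan([0.607,0.067,0.0145],[1,.007])
E
```

```text
[323.6 180.5] [323.5 232.1] [323.2 330.9]
t=26.20 pos [0.6059 0.0678 0.0241] open 0.0193 F [ 0.2  0.4 -0.3]
shift [-0.0017  0.0023  0.0191] turn [ 0.0001 -0.     -0.0005] dist 0.00966274574350091 rows 0.1932549148700182
```

View pics/w25c.png

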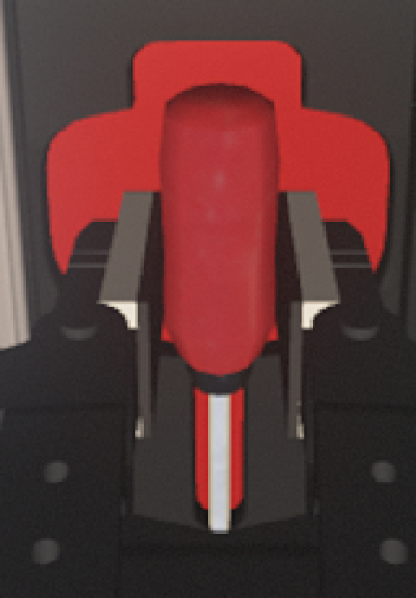

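Call:
{"method": "drive_tool", "body": {
  "series": [
    [-0.001,0.002,0.01,0,0,0,1],
    [-0.001,0.002,0.016,0,0,0,1],
    [-0.001,0.002,0.019,0,0,0,1],
    [-0.001,0.002,0.019,0,0,0,1],
    [-0.001,0.002,0.019,0,0,0,1]
  ]
}}

```text
time: 26.7
eef_pos: [0.6065, 0.0673, 0.0145]
orientation: [0.706, 0.708, -0.0, -0.0]
wrist_force: [-2.8, -0.1, 4.2]
opening: 0.0193
```

```bash
python3 - <<'E'
from h import *
snap('wrist','w26');im,d,m,T=load('w26')
plan([0.607,0.067,0.0145],[1,.007])
E
```

```text
t=26.75 pos [0.6064 0.0672 0.0145] open 0.0192 F [-2.1  0.2  5.1]
shift [-0.0005  0.0011  0.    ] turn [-0.      0.     -0.0006] dist 0.0006111850443006744 rows 0.023317372557130643
```

View pics/w26.png

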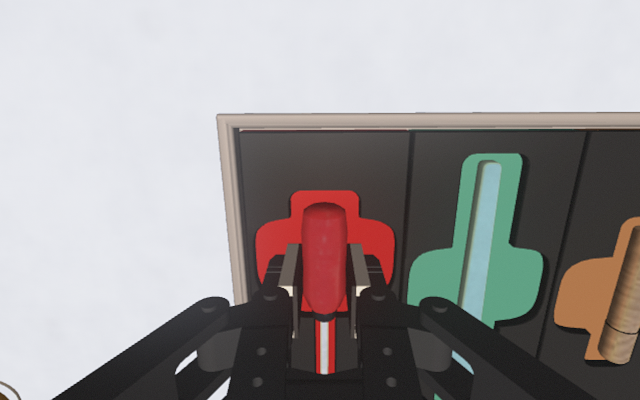

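Call:
{"method": "drive_tool", "body": {
  "series": [
    [0,0,-0.002,0,0,0,0.67],
    [0,0,-0.002,0,0,0,0.67],
    [0,0,-0.002,0,0,0,0.67],
    [0,0,-0.002,0,0,0,0.67],
    [0,0,-0.03,0,0,0,0.67],
    [0,0,-0.1,0,0,0,0.67],
    [0,0,-0.2,0,0,0,0.67],
    [0,0,-0.3,0,0,0,0.67],
    [0,0,-0.36,0,0,0,0.5],
    [0,0,-0.36,0,0,0,0.5]
  ]
}}

```text
time: 27.75
eef_pos: [0.61, 0.0677, 0.2013]
orientation: [0.706, 0.708, 0.004, 0.003]
wrist_force: [0.7, -0.6, -0.3]
opening: 0.0427
```

Call:
{"method": "drive_tool", "body": {
  "series": [
    [0.12,0,0,0,0,0,0.5],
    [0.12,0,0,0,0,0,0.5],
    [0.12,0,0,0,0,0,0.5],
    [0.12,0,0,0,0,0,0.5]
  ]
}}

```text
time: 28.15
eef_pos: [0.6059, 0.1269, 0.1939]
orientation: [0.706, 0.709, -0.001, -0.0]
wrist_force: [-0.4, 0.2, -0.4]
opening: 0.0429
```

```bash
python3 - <<'E'
from h import *
np.set_printoptions(precision=4,suppress=True)
print(manip.observe()['eef_pos'],manip.observe()['wrist_force'])
snap('wrist','w27');im,d,m,T=load('w27'); W=world(d,m,T)
cv2.imwrite('pics/w27c.png',cv2.resize(im[40:320,80:500,::-1],None,fx=1.9,fy=1.9,interpolation=3))
snap('top','t27')
E
```

```text
[0.6059 0.1269 0.1939] [-0.4435  0.1931 -0.3503]
```

View pics/w27.png

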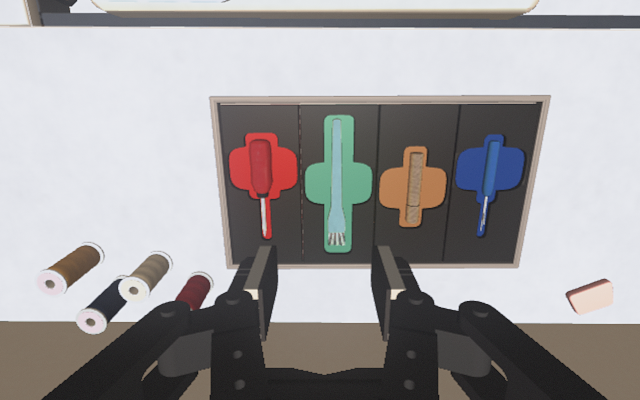

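View pics/t27.png

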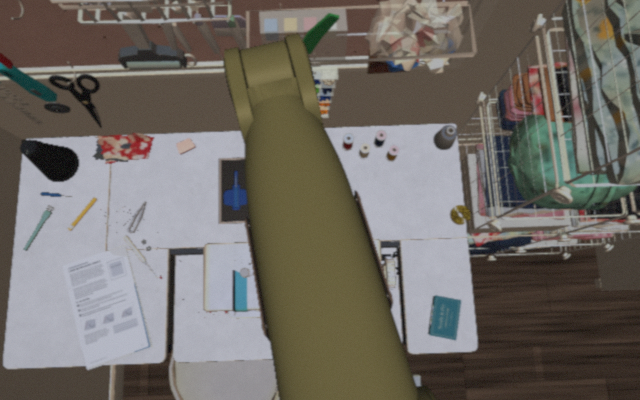

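```bash
python3 - <<'E'
from h import *
np.set_printoptions(precision=4,suppress=True)
im,d,m,T=load('w27'); W=world(d,m,T); cv2.imshow
for n,pts in dict(drv_handle=[(258,150),(261,165),(263,185)],shank=[(264,210),(265,225)],brush=[(337,130),(337,160),(336,190),(336,215)],case=[(415,158),(414,185),(413,215)],ripper=[(493,150),(491,170),(488,188)],tealfloor=[(320,185),(355,185)],redfloor=[(240,170),(285,170)]).items():
    print(n,[ (W[v-1:v+2,u-1:u+2].reshape(-1,3).max(0)[2].round(4), W[v,u].round(4)) for u,v in pts])
# tool outlines lying above floor via depth: z>0.0125 within brush, etc.
Z=W[...,2]
for n,y0,y1,th in(('drv',.045,.09,.013),('brush',.12,.16,.0125),('case',.195,.232,.0135),('rip',.272,.302,.0135)):
    M=(W[...,0]>.54)&(W[...,0]<.71)&(W[...,1]>y0)&(W[...,1]<y1)&(Z>th)
    k,l,st,c=cv2.connectedComponentsWithStats(M.astype(np.uint8),connectivity=8);j=1+np.argmax(st[1:,4])
    P=W[l==j]; print(n,len(P),'x',P[:,0].min(),P[:,0].max(),'y',np.percentile(P[:,1],[2,50,98]))
E
```

```text
drv_handle [(np.float64(0.0295), array([0.587 , 0.0664, 0.0289])), (np.float64(0.029), array([0.601 , 0.0682, 0.028 ])), (np.float64(0.0299), array([0.62  , 0.0691, 0.0283]))]
shank [(np.float64(0.0221), array([0.6481, 0.0672, 0.0195])), (np.float64(0.0213), array([0.6637, 0.0675, 0.0202]))]
brush [(np.float64(0.0181), array([0.5706, 0.1375, 0.0165])), (np.float64(0.0175), array([0.5987, 0.1379, 0.0164])), (np.float64(0.0179), array([0.6281, 0.1374, 0.0171])), (np.float64(0.0175), array([0.6543, 0.1378, 0.0166]))]
case [(np.float64(0.0218), array([0.5955, 0.2101, 0.0211])), (np.float64(0.0231), array([0.6214, 0.2111, 0.0219])), (np.float64(0.0229), array([0.6521, 0.2128, 0.0212]))]
ripper [(np.float64(0.0208), array([0.5881, 0.2823, 0.0189])), (np.float64(0.0204), array([0.6073, 0.2835, 0.0186])), (np.float64(0.0208), array([0.6248, 0.2828, 0.0196]))]
tealfloor [(np.float64(0.0101), array([0.6257, 0.1218, 0.0085])), (np.float64(0.0099), array([0.6257, 0.1565, 0.0081]))]
redfloor [(np.float64(0.0098), array([0.6106, 0.0439, 0.0088])), (np.float64(0.0104), array([0.6102, 0.0879, 0.01  ]))]
drv 9816 x 0.5924296261597285 0.6199463902193093 y [0.0657 0.0779 0.089 ]
brush 10014 x 0.5878368143617577 0.6183268370808694 y [0.1217 0.147  0.1586]
case 1302 x 0.5481008774181196 0.6058670241799532 y [0.1955 0.2143 0.2313]
rip 1068 x 0.6293076213002613 0.706549519423128 y [0.2723 0.2901 0.3015]
```

View pics/w27c.png

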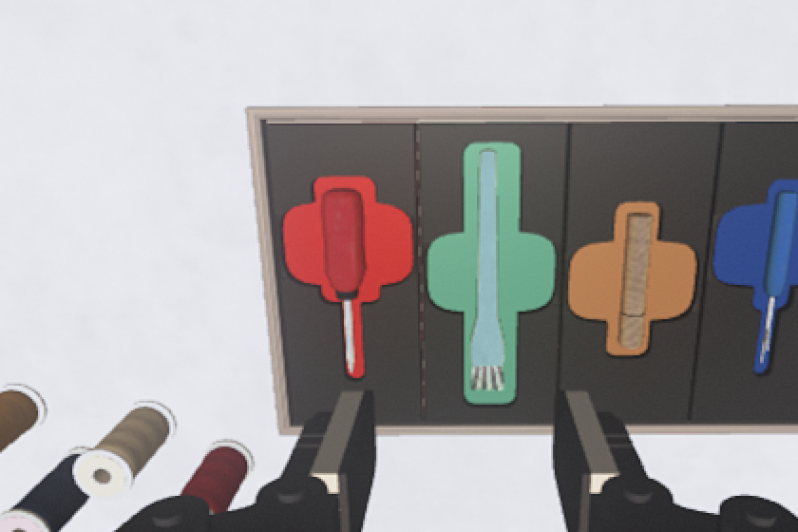

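```bash
python3 - <<'E'
from h import *
print(manip.hand_in())
E
```

```text
the job is handed in; nothing more can be done
None
```

All four tools are back in the tray, each in the cut-out of its own shape and colour. I handed the job in at about 28 s on the robot's clock; no verdict is reported.

**Order and method:** I placed the needle case, then the seam ripper, the lint brush and the screwdriver. Each was picked up with the tool pointing straight down and carried behind the sewing machine. I lowered each until the wrist force showed it touching the floor of its cut-out, released it with a small opening, and looked again.

**Last checks:**
- **Fit:** The final wrist picture shows every tool inside its outline, to within a few millimetres.
- **Height:** Depth readings along each tool's body are level. The tops above the cut-out floor are about 20 mm (screwdriver), 12.5 mm (case), 10 mm (ripper) and 7.5 mm (brush), which match lying flat on the bottom.
- **Bystanders:** In the last top picture the spool and the tape measure are where they began. I compared these by eye, not by measurement.
- **Robot:** The gripper is clear of everything, and the wrist force reads about zero.

**Disagreements and failed checks:**
- The camera estimates of the tray's position differed by 2 to 4 mm, so I aimed between them and checked each fit by eye before lowering.
- Depth readings run about 1.4 mm high.
- The ripper was pressed down with 16 to 17 N before release; the others with about 5 N.
- An automatic outline check by depth failed because it picked up the gripper fingers, so I did not use it.

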